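Unstack levelling wedges into their trays

TASK

Four bench-levelling wedges were left cross-stacked in two layers. Take the stack apart, putting both upper wedges away before you shift the lower two: each goes into the tray with the rim colour of its grip, lying flat on the tray floor, the two in a tray side by side and head to tail so that together they fill it. Leave the tin and the dropper bottle where they stand, and let go of everything at the end.

Things in the scene. Friction and masses are not known exactly. Their poses are not given: they have to be found in the camera images.
- up_red_mid (a point): Light wood wedge with red grip, starts in the upper layer. All four wedges are alike: 140 mm long, 18 mm thick, lying flat. Own x runs from the thick end (68 mm wide, x = -70) to the thin end (28 mm, x = +70). One long side is straight at y = -24 mm; the other slants from y = +44 at the thick end to +4 at the thin end. 0.1 to 0.21 kg.
- up_blue_mid (a point): Light wood wedge with blue grip, starts in the upper layer. Shaped as up_red. At x = y = 0 of each wedge stands a square grip, 22 x 22 mm, sides along x and y, 28 mm high above the wedge's top (46 mm in all). The listed point is 23 mm above the underside: 5 mm above the wedge's top face, 23 mm below the grip's top.
- low_red_mid (a point): Dark wood wedge with red grip, starts in the lower layer. Shape and point as the upper ones. The upper wedges lie across its ends.
- low_blue_mid (a point): Dark wood wedge with blue grip, starts in the lower layer. Shape and point as the upper ones. The upper wedges lie across its ends.
- red_tray: Shallow open tray, red rim, plywood floor, fixed to the bench. Origin under its centre, on the bench. Inside 160 mm (its x) by 112 mm (its y); floor 5 mm, rim top 18 mm above the bench; walls 7 mm. Wedges' x axes go along the tray's x, pointing opposite ways, straight sides to the long walls, grips about 27 mm either side of the centre line.
- blue_tray: The same tray with a blue rim; sizes, origin and packing as red_tray.
- tin: Bystander: round tin, 75 mm across, 58 mm high; origin under its centre.
- dropper_bottle: Bystander: small amber dropper bottle, 33 mm across, 102 mm high; origin under its centre.
Mind the look-alikes: they are no part of the job. What is shaped like the part that bears up_red_mid but turquoise is not meant.

How it is judged:
By the outcome, as a careful person would: the job done as asked, in the order asked, and still so for the second after the job is handed in, with the robot touching nothing.
It also fails if it takes over 102 s, if anything falls off the work surface, if the arm or the gripper's body presses on something with over 40 N, if the wrist force passes 120 N, or if a joint passes its speed limit or range.

ROBOT

A 6-joint arm with a two-finger parallel gripper is mounted at the origin on the work surface; the furniture and walls round the work are solid. World frame = base frame: x ahead of the robot, y to its left, z up, the work surface at z = 0. Lengths are in m, angles in rad, forces in N, time in s.
With the tool pointing down it reaches from about 0.25 to 0.725 m from the base axis. Payload 4 kg.
Tool frame: the origin (TCP) lies at the very end of the fingers, on their centre line; the grasp point (between the pads) lies 19 mm behind it; x points along the fingers, y is the direction in which the jaws open and shut, and the axes are right-handed (so a half turn about x gives the same grasp; the last joint's range is limited). The gripper opens to 85 mm and grips with 20 to 120 N. Pads are 22 mm wide; open, the fingers measure 114 mm over their backs; the gripper's body (76 mm by 85 mm) begins 54 mm behind the grasp point. The pads swing forward as they close: fully open they stand 13 mm farther back than shut.
Start: joints at [1.343, 0.241, 0.005, 1.335, 0, 1.571], TCP at [0.113, 0.487, 0.231] pointing down, gripper open.
Joint ranges: [-2.72, 2.72], [-1.05, 1.87], [-1.09, 1.28], [-1.99, 2.15], [-1.42, 1.44], [-3.14, 3.14]. Speed limits (rad/s): [2.79, 2.79, 3.14, 3.14, 3.14, 3.14].

INTERFACE

Orientations are given as a unit quaternion [x, y, z, w].
In Python, from workcell import get_obs, camera, job_done gives the robot as it stands. The module is installed in compiled form; this text tells all that it offers.
- The arm moves only by the tool arm_command, never from a script. Its argument "motion" is a list of rows, each an object of numbers: "x", "y", "z": the shift along the tool's x, y, z in m; "roll": the turn about the tool's x in rad; "fingers": the opening, from 0 (shut) to 1 (fully open). A call has 1 to 20 rows; each row shifts and turns the pose as measured when the row begins, along the tool's axes as they then stand; what a row does not reach is not made up. A row lasts 1/12 s, in which the tool goes at most 41.7 mm and 7.16 degrees, less where a joint would pass 70% of its speed; a pose out of reach is approached as far as the arm can. A call is refused whole if a number of a shift passes 0.0417 or a number of a turn 0.125, either way. A call with a gripper value outside its range is refused whole. The fingers move at their own pace and stop on an object; the grip force is fixed at half the most. Time passes only in rows, so rows that do not move let the fingers close. It gives the time, the measured TCP pose, the force and the opening at its end, in the units of the state.
- get_obs(): the state, without advancing time (a new reading comes with each control period).
- camera(name): name is "side" or "top" or "wrist"; returns a dict with "frame" (400x640x3 uint8, red, green, blue), "intrinsics" (3x3 intrinsics, pixels), "k1" (the pictures are not rectified: a ray, as slopes to the right and down, at radius r is drawn at 1 + k1 r^2 times it, then the intrinsics apply), "rvec" (rotation vector, rad) and "tvec" (3), from world to camera coordinates, as OpenCV has them. Camera axes: x right, y down, z forward; pixel columns grow to the right and rows downward; lengths in m; the calibration is good to about 2 mm. A picture is of the moment at which its call begins. There is no depth.
- job_done(): hands the job in, once; it reports no verdict.
The state is a dict: "clock": time; "joint_pos": joint angles; "joint_vel": joint speeds; "tau": joint torques, N m; "eef_pos": TCP position; "tool_rot": TCP orientation; "ft_force": force on the tool from outside, world axes, zero at the start; "ft_torque": the same for the moment, N m; "grip_width": finger opening in m.
Only numpy, scipy, OpenCV 4.12 (cv2) and the standard library are available. Lean on these libraries where they do the work, as an engineer would, in place of code of your own. Each camera call takes 0.05 s, during which the arm holds its last target.

## Working session

There is one attempt and no reset: what is moved stays moved. The work goes in short steps, Python scripts to look and compute and a tool call to move; the robot and the scene stay as the last step left them, time stands still between calls to the robot, and variables do not carry over. Pictures are saved under pics/ and viewed, and the job is handed in when it is done.

Besides the shell and the picture viewer there is one more tool, called as a command line: name --argument value ..., lists and objects as JSON in quotes. arm_command: Moves the arm, as the interface text tells. Its arguments: {"type":"object","properties":{"motion":{"type":"array","items":{"type":"object","properties":{"x":{"type":"number"},"y":{"type":"number"},"z":{"type":"number"},"roll":{"type":"number"},"fingers":{"type":"number"}}}}},"required":["motion"]}

```bash
mkdir -p pics; cat > h.py <<'E'
import numpy as np,cv2
from workcell import get_obs,camera,job_done
from scipy.spatial.transform import Rotation as R
import pickle
def snap(n,tag):
    c=camera(n); pickle.dump(c,open(f'pics/{tag}.pkl','wb'))
    cv2.imwrite(f'pics/{tag}.png',c['frame'][:,:,::-1]); return c
def load(tag): return pickle.load(open(f'pics/{tag}.pkl','rb'))
def crop(tag,x0,y0,x1,y1,out):
    f=load(tag)['frame'][y0:y1,x0:x1,::-1]; s=min(800/(x1-x0),600/(y1-y0))
    cv2.imwrite(f'pics/{out}.png',cv2.resize(f,None,fx=s,fy=s,interpolation=cv2.INTER_CUBIC)); print(out,'scale',s)
def p2w(c,px,z):
    K=np.array(c['intrinsics']); k1=float(c['k1'])
    u=(px[0]-K[0,2])/K[0,0]; v=(px[1]-K[1,2])/K[1,1]
    rd=np.hypot(u,v); r=rd
    for _ in range(50): r=rd/(1+k1*r*r)
    f=r/rd if rd>0 else 1
    Rm=cv2.Rodrigues(np.array(c['rvec'],float))[0]; t=np.array(c['tvec'],float).ravel()
    o=-Rm.T@t; d=Rm.T@np.array([u*f,v*f,1]); return o+d*(z-o[2])/d[2]
def w2p(c,P):
    Rm=cv2.Rodrigues(np.array(c['rvec'],float))[0]; P=np.atleast_2d(P)@Rm.T+np.array(c['tvec']).ravel()
    u=P[:,:2]/P[:,2:]; r2=(u**2).sum(1,keepdims=True); u=u*(1+float(c['k1'])*r2)
    K=np.array(c['intrinsics']); return np.c_[u[:,0]*K[0,0]+K[0,2],u[:,1]*K[1,1]+K[1,2]]
E
python3 - <<'E'
from h import *
for n in ('top','side','wrist'):
    c=snap(n,n+'0'); print(n,c['k1'],np.round(c['intrinsics'],1).tolist())
o=get_obs(); print(o)
print(R.from_quat(o['tool_rot']).as_matrix().round(3))
E
```

```text
top -0.008932721118956292 [[447.6, 0.0, 316.7], [0.0, 447.6, 195.4], [0.0, 0.0, 1.0]]
side -0.00019548413404798956 [[403.9, 0.0, 313.9], [0.0, 403.9, 191.6], [0.0, 0.0, 1.0]]
wrist -0.0001774262822817546 [[345.8, 0.0, 324.3], [0.0, 345.8, 194.6], [0.0, 0.0, 1.0]]
{'clock': 0.15, 'joint_pos': array([1.34300040e+00, 2.41291755e-01, 4.05776098e-03, 1.33519084e+00,
       4.36577965e-05, 1.57078245e+00]), 'joint_vel': array([ 0.00185841,  0.00019535,  0.00522657, -0.00135237, -0.00029315,
        0.00165473]), 'tau': array([ 1.27100386e-03, -3.72635007e+01,  2.52638394e+01,  1.23247967e-02,
        4.20610115e-05,  1.68880760e-06]), 'eef_pos': array([0.11279771, 0.48663395, 0.23060076]), 'tool_rot': array([ 0.07978884,  0.70260628, -0.08092939,  0.70244473]), 'ft_force': array([-0.1811061 ,  0.3936069 ,  0.17980076]), 'ft_torque': array([-0.02430808, -0.02954257, -0.02193407]), 'grip_width': 0.08522425887228746}
[[-0.     0.226  0.974]
 [-0.002  0.974 -0.226]
 [-1.    -0.002 -0.   ]]
```

View pics/top0.png

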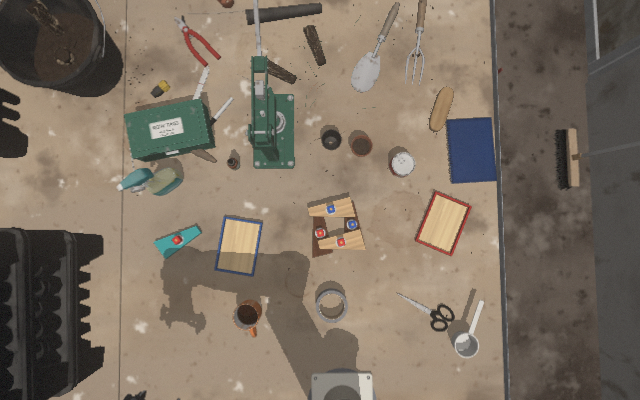

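View pics/side0.png

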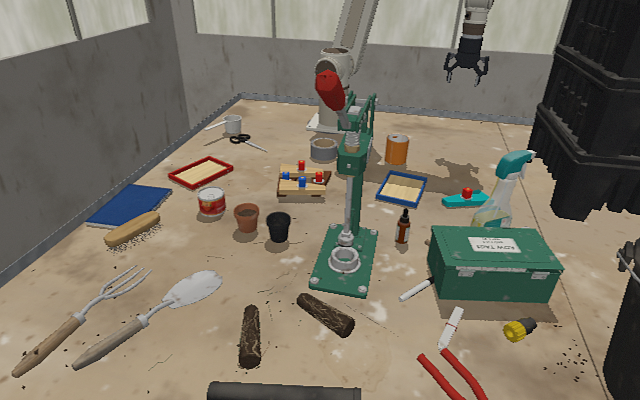

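View pics/wrist0.png

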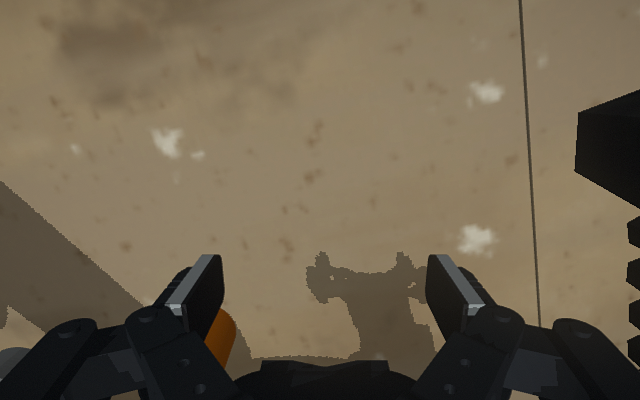

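```bash
python3 - <<'E'
from h import *
crop('top0',295,180,385,270,'t_stack'); crop('top0',205,205,275,285,'t_blue'); crop('top0',405,180,485,265,'t_red');crop('side0',260,145,450,215,'s_stack')
c=load('top0')
print(w2p(c,[[0,0,0],[0.11,.487,.23],[.4,0,0]]))
Rm=cv2.Rodrigues(c['rvec'])[0];print(-Rm.T@c['tvec'])
print(p2w(c,(336,226),.04),p2w(c,(239,245),0),p2w(c,(443,223),0))
print(p2w(c,(401,163),.05),p2w(c,(232,160),.1),p2w(c,(273,125),0),p2w(c,(361,140),.05))
E
```

```text
t_stack scale 6.666666666666667
t_blue scale 7.5
t_red scale 7.0588235294117645
s_stack scale 4.2105263157894735
[[341.95562466 402.32563838]
 [163.37353047 395.76398969]
 [340.2167841  274.54920014]]
[0.55631968 0.07746228 1.45158564]
[0.55581437 0.01330033 0.04      ] [0.49788114 0.32525914 0.        ] [ 0.56181284 -0.33558919  0.        ]
[ 0.75207105 -0.19414986  0.05      ] [0.75948322 0.32984568 0.1       ] [0.88908672 0.21410189 0.        ] [ 0.82670696 -0.06908034  0.05      ]
```

View pics/t_stack.png

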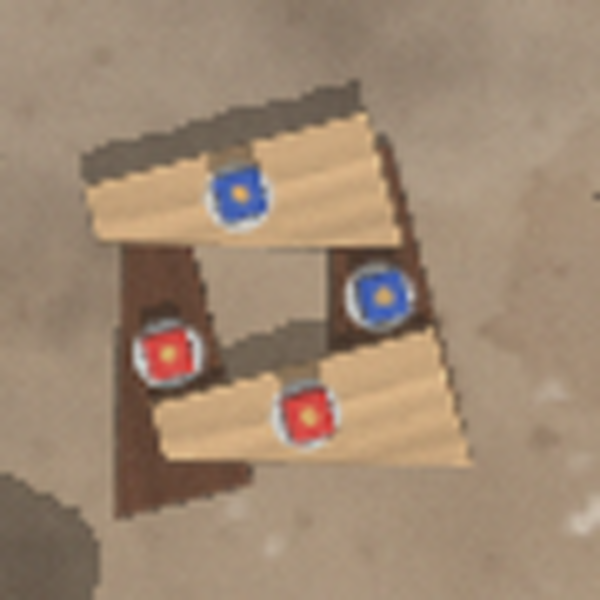

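View pics/t_blue.png

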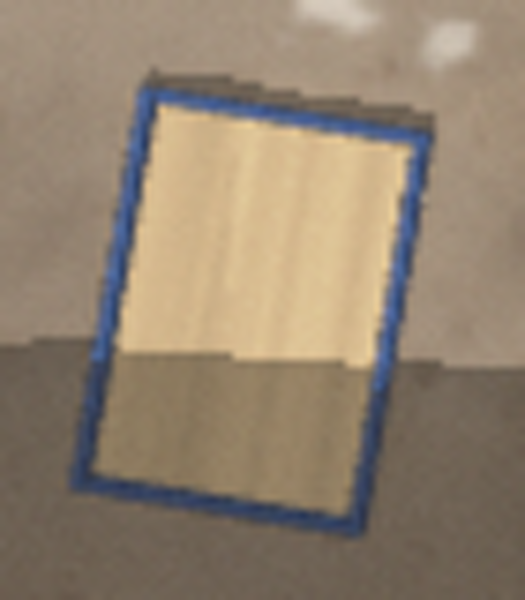

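View pics/t_red.png

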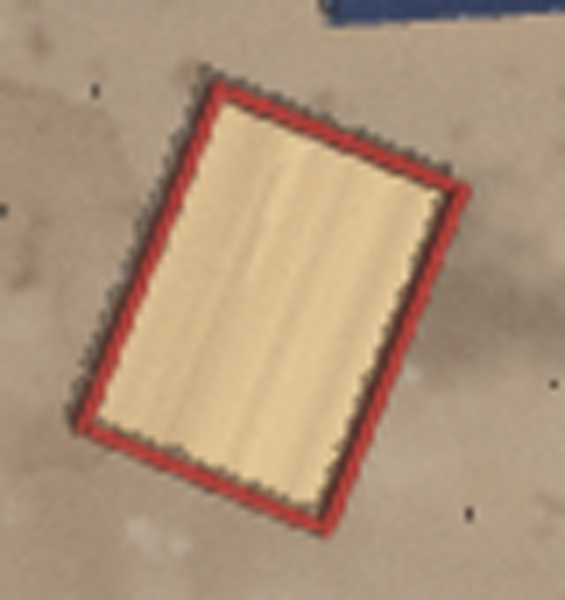

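View pics/s_stack.png

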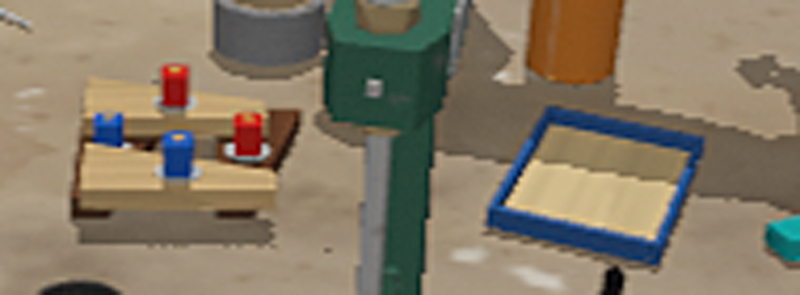

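Candidates for up_red: the light wedge with red grip at about (340,242), the dark wedge with red grip at (320,233) (that is low_red), and the turquoise one at (177,240) (the decoy). The crop confirms (340,242) as up_red. up_blue is the light wedge at (331,209) and low_blue the dark one at (352,225).

```bash
cat > fit.py <<'E'
from h import *
from scipy.optimize import least_squares
def fitpose(c,obs,g0,yaw0):
    # obs: list of ((lx,ly,z),(px,py))
    L=np.array([o[0] for o in obs]);P=np.array([o[1] for o in obs])
    def f(q):
        cc,s=np.cos(q[2]),np.sin(q[2])
        W=np.c_[q[0]+cc*L[:,0]-s*L[:,1],q[1]+s*L[:,0]+cc*L[:,1],L[:,2]]
        return (w2p(c,W)-P).ravel()
    r=least_squares(f,[*g0,yaw0],loss='soft_l1'); return r.x,f(r.x).reshape(-1,2).round(1)
def uc(x0,y0,s):
    return lambda p:(x0+(p[0]+.5)/s-.5,y0+(p[1]+.5)/s-.5)
E
python3 - <<'E'
from fit import *
c=load('top0'); S=uc(295,180,20/3)
T=[(.07,-.024),(-.07,-.024),(-.07,.044),(.07,.004)]
def ob(ps,z,g): return [((*T[i],z),S(p)) for i,p in ps.items()]+[((0,0,z+.028),S(g))]
J={'up_blue':(ob({0:(88,187),1:(367,115),2:(402,246),3:(97,241)},.036,(240,192)),(.59,.02),1.5),
'up_red':(ob({0:(155,407),1:(433,330),2:(470,465),3:(165,460)},.036,(308,415)),(.5,-.01),1.5),
'low_red':(ob({2:(115,518),1:(252,483)},.018,(168,352)),(.53,.05),0.),
'low_blue':(ob({0:(388,138)},.018,(383,296)),(.55,-.03),0.)}
for k,(o,g,y) in J.items():
    q,r=fitpose(c,o,g,y); print(k,q[:2].round(4),np.degrees(q[2]).round(1),r.tolist())
B=uc(205,205,7.5);Rr=uc(405,180,120/17)
D=[(.087,.063),(-.087,.063),(-.087,-.063),(.087,-.063)]
for k,U,ps,g,y in (('blue',B,[(143,88),(75,487),(360,530),(432,133)],(.5,.33),0),('red',Rr,[(212,78),(78,428),(327,532),(468,188)],(.56,-.33),0)):
    q,r=fitpose(c,[((*d,.018),U(p)) for d,p in zip(D,ps)],g,y); print(k,q[:2].round(4),np.degrees(q[2]).round(1),r.tolist())
E
```

```text
up_blue [0.6095 0.0304] 104.1 [[-0.8, -0.3], [0.1, -0.7], [0.4, 0.4], [0.1, 0.1], [0.0, 0.3]]
up_red [ 0.506 -0.   ] 104.5 [[-0.9, -0.4], [0.2, -0.5], [0.4, 0.2], [-0.1, 0.3], [0.1, 0.3]]
low_red [0.5359 0.0646] 13.7 [[-0.1, -0.1], [0.1, -0.1], [0.0, 0.2]]
low_blue [ 0.5627 -0.0368] 14.5 [[-0.0, 0.4], [0.0, -0.3]]
blue [0.4963 0.3246] -9.8 [[-0.1, -0.7], [-0.6, 0.2], [0.6, 0.9], [0.1, -0.4]]
red [ 0.5621 -0.3303] -23.4 [[0.2, -0.3], [-1.0, 0.2], [0.3, 0.9], [0.3, -0.7]]
```

```bash
cat > plan.py <<'E'
from h import *
def yaw(o): 
    m=R.from_quat(o['tool_rot']).as_matrix(); return np.degrees(np.arctan2(m[1,1],m[0,1]))
def plan(x,y,z,yw,show=True):
    o=get_obs(); a=yaw(o); d=(yw-a+180)%360-180
    M=R.from_quat(o['tool_rot']).as_matrix()
    Mn=R.from_rotvec([0,0,np.radians(d)]).as_matrix()@M
    D=np.array([x,y,z])-o['eef_pos']
    print('now',o['eef_pos'].round(4),'yaw',a.round(2),'q6',o['joint_pos'][5].round(2),'w',o['grip_width'].round(4),'F',o['ft_force'].round(1),'t',round(o['clock'],2))
    print('roll',round(-np.radians(d),4),'| shift after roll (tool)',(Mn.T@D).round(4),'| dist',np.linalg.norm(D).round(3), '| tilt',M[:,0].round(4))
E
python3 -c "
from plan import *
plan(.506,0,.231,104.4)"
```

```text
Traceback (most recent call last):
  File "plan.py", line 9, in plan
    print('now',o['eef_pos'].round(4),'yaw',a.round(2),'q6',o['joint_pos'][5].round(2),'w',o['grip_width'].round(4),'F',o['ft_force'].round(1),'t',round(o['clock'],2))
                                                                                           ^^^^^^^^^^^^^^^^^^^^^
AttributeError: 'float' object has no attribute 'round'
```

```bash
sed -i "s/o\['grip_width'\].round(4)/round(o['grip_width'],4)/" plan.py
python3 -c "
from plan import *
plan(.506,0,.231,104.4)"
```

```text
now [0.1128 0.4866 0.2306] yaw 76.95 q6 1.57 w 0.0852 F [-0.2  0.4  0.2] t 0.15
roll -0.4791 | shift after roll (tool) [ 5.000e-04 -5.691e-01  2.598e-01] | dist 0.626 | tilt [-4.0e-04 -1.6e-03 -1.0e+00]
```

arm_command --motion '[{"roll": -0.119,"fingers": 0.6},{"roll": -0.119,"fingers": 0.6},{"roll": -0.119,"fingers": 0.6},{"roll": -0.119,"fingers": 0.6},{"fingers": 0.6}]'

```text
schema error: expected keys x, y, z, roll, fingers
```

```bash
python3 -c "
from plan import *
plan(.506,0,.231,104.4)"
```

```text
now [0.1128 0.4866 0.2306] yaw 76.95 q6 1.57 w 0.0852 F [-0.2  0.4  0.2] t 0.15
roll -0.4791 | shift after roll (tool) [ 5.000e-04 -5.691e-01  2.598e-01] | dist 0.626 | tilt [-4.0e-04 -1.6e-03 -1.0e+00]
```

All keys are required in every row.

arm_command --motion '[{"x": 0,"y": 0,"z": 0,"roll": -0.12,"fingers": 0.6},{"x": 0,"y": 0,"z": 0,"roll": -0.12,"fingers": 0.6},{"x": 0,"y": 0,"z": 0,"roll": -0.12,"fingers": 0.6},{"x": 0,"y": 0,"z": 0,"roll": -0.12,"fingers": 0.6},{"x": 0,"y": -0.034,"z": 0.0155,"roll": 0,"fingers": 0.6},{"x": 0,"y": -0.034,"z": 0.0155,"roll": 0,"fingers": 0.6},{"x": 0,"y": -0.034,"z": 0.0155,"roll": 0,"fingers": 0.6},{"x": 0,"y": -0.034,"z": 0.0155,"roll": 0,"fingers": 0.6}]'

```text
clock: 0.82
eef_pos: [0.2078, 0.3729, 0.2266]
tool_rot: [-0.104, 0.701, 0.1, 0.698]
ft_force: [1.8, 1.2, 0.5]
grip_width: 0.0513
```

```bash
python3 -c "
from plan import *
plan(.506,0,.231,104.4)"
```

```text
now [0.2078 0.3729 0.2266] yaw 106.57 q6 0.77 w 0.0513 F [1.8 1.2 0.5] t 0.82
roll 0.0379 | shift after roll (tool) [-0.0034 -0.4354  0.1961] | dist 0.477 | tilt [-0.0034 -0.0058 -1.    ]
```

arm_command --motion '[{"x": 0,"y": -0.033,"z": 0.015,"roll": 0.038,"fingers": 0.6},{"x": 0,"y": -0.033,"z": 0.015,"roll": 0,"fingers": 0.6},{"x": 0,"y": -0.033,"z": 0.015,"roll": 0,"fingers": 0.6},{"x": 0,"y": -0.033,"z": 0.015,"roll": 0,"fingers": 0.6},{"x": 0,"y": -0.033,"z": 0.015,"roll": 0,"fingers": 0.6},{"x": 0,"y": -0.033,"z": 0.015,"roll": 0,"fingers": 0.6},{"x": 0,"y": -0.033,"z": 0.015,"roll": 0,"fingers": 0.6},{"x": 0,"y": -0.033,"z": 0.015,"roll": 0,"fingers": 0.6},{"x": 0,"y": -0.033,"z": 0.015,"roll": 0,"fingers": 0.6},{"x": 0,"y": -0.033,"z": 0.015,"roll": 0,"fingers": 0.6},{"x": 0,"y": -0.033,"z": 0.015,"roll": 0,"fingers": 0.6},{"x": 0,"y": -0.033,"z": 0.015,"roll": 0,"fingers": 0.6},{"x": 0,"y": 0,"z": 0,"roll": 0,"fingers": 0.6}]'

```text
clock: 1.9
eef_pos: [0.4925, 0.01, 0.2254]
tool_rot: [-0.089, 0.703, 0.084, 0.7]
ft_force: [0.9, 0.6, 0.1]
grip_width: 0.0512
```

```bash
python3 -c "
from plan import *
plan(.506,0,.15,104.4)
snap('wrist','w1')"
```

```text
now [0.4925 0.01   0.2254] yaw 104.05 q6 -0.22 w 0.0512 F [0.9 0.6 0.1] t 1.9
roll -0.0061 | shift after roll (tool) [ 0.0755 -0.0125  0.011 ] | dist 0.077 | tilt [-0.003  -0.0081 -1.    ]
```

View pics/w1.png

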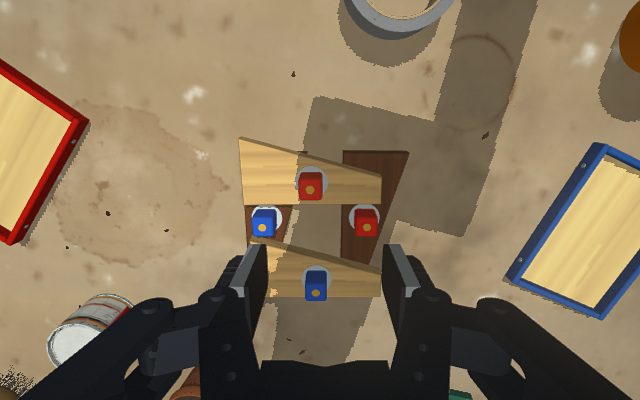

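The wrist picture shows up_red at (312,187), low_blue (264,222), low_red (366,222) and up_blue (317,283), with tray edges at both sides. I'll enlarge it to refine the poses.

```bash
python3 - <<'E'
from h import *
crop('w1',225,125,425,275,'w1c')
E
```

```text
w1c scale 4.0
```

View pics/w1c.png

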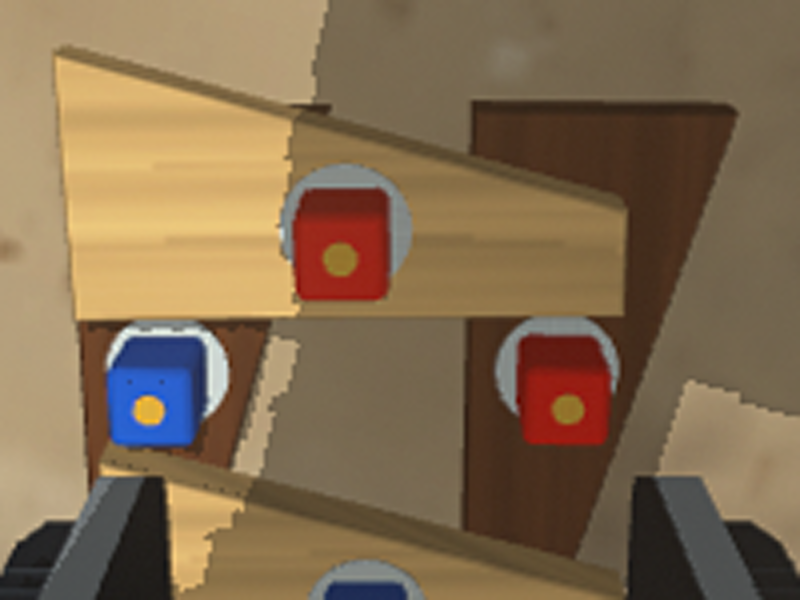

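```bash
python3 - <<'E'
from fit import *
c=load('w1'); S=uc(225,125,4.)
T=[(.07,-.024),(-.07,-.024),(-.07,.044),(.07,.004)]
def ob(ps,z,g): return [((*T[i],z),S(p)) for i,p in ps.items()]+[((0,0,z+.028),S(g))]
J={
'up_red':(ob({0:(624,315),1:(78,320),2:(57,57),3:(626,212)},.036,(341,259)),(.5,-.01),1.8),
'low_red':(ob({2:(737,114),1:(471,111)},.018,(568,410)),(.53,.05),0.2)}
for k,(o,g,y) in J.items():
    q,r=fitpose(c,o,g,y); print(k,q[:2].round(4),np.degrees(q[2]).round(1),r.tolist())
print('low_blue',p2w(c,S((149,410)),.046),'up_blue',p2w(c,(316,293),.064))
print('decoy TCP px',w2p(c,get_obs()['eef_pos']))
E
```

```text
up_red [ 0.508  -0.0021] 104.7 [[0.6, 0.8], [-1.1, 0.7], [-1.4, -0.8], [1.1, -0.4], [0.3, 0.1]]
low_red [0.5373 0.0618] 13.9 [[0.2, -0.2], [0.0, 0.3], [-0.2, -0.1]]
low_blue [ 0.56309746 -0.03973096  0.046     ] up_blue [0.61167392 0.02843908 0.064     ]
decoy TCP px [[332.17625078 256.63158793]]
```

arm_command --motion '[{"x": 0.03,"y": -0.006,"z": 0.006,"roll": -0.008,"fingers": 0.6},{"x": 0.03,"y": -0.006,"z": 0.006,"roll": 0,"fingers": 0.6},{"x": 0.03,"y": 0,"z": 0,"roll": 0,"fingers": 0.6},{"x": 0.03,"y": 0,"z": 0,"roll": 0,"fingers": 0.6},{"x": 0.02,"y": 0,"z": 0,"roll": 0,"fingers": 0.6},{"x": 0,"y": 0,"z": 0,"roll": 0,"fingers": 0.6}]'

```text
clock: 2.45
eef_pos: [0.504, 0.0051, 0.0818]
tool_rot: [-0.091, 0.702, 0.089, 0.7]
ft_force: [-1.6, -0.1, 0.3]
grip_width: 0.051
```

```bash
python3 -c "
from plan import *
plan(.507,-.001,.039,104.6)"
```

```text
now [0.504  0.0051 0.0818] yaw 104.64 q6 -0.24 w 0.051 F [-1.6 -0.1  0.3] t 2.45
roll 0.0007 | shift after roll (tool) [ 0.0429 -0.0065  0.0015] | dist 0.043 | tilt [-0.0025 -0.0039 -1.    ]
```

arm_command --motion '[{"x": 0.0,"y": -0.0065,"z": 0.0015,"roll": 0,"fingers": 0.6},{"x": 0.015,"y": 0,"z": 0,"roll": 0,"fingers": 0.6},{"x": 0.015,"y": 0,"z": 0,"roll": 0,"fingers": 0.6},{"x": 0.01,"y": 0,"z": 0,"roll": 0,"fingers": 0.6},{"x": 0.002,"y": 0,"z": 0,"roll": 0,"fingers": 0.6},{"x": 0,"y": 0,"z": 0,"roll": 0,"fingers": 0.6}]'

```text
clock: 2.95
eef_pos: [0.5099, 0.0012, 0.0448]
tool_rot: [-0.093, 0.7, 0.09, 0.702]
ft_force: [0.2, 0.3, 0.0]
grip_width: 0.0511
```

```bash
python3 -c "
from plan import *
plan(.507,-.001,.039,104.6)"
```

```text
now [0.5099 0.0012 0.0448] yaw 104.94 q6 -0.26 w 0.0511 F [0.2 0.3 0. ] t 2.95
roll 0.006 | shift after roll (tool) [ 0.0058 -0.0014 -0.0034] | dist 0.007 | tilt [ 0.0042 -0.0036 -1.    ]
```

arm_command --motion '[{"x": 0.004,"y": -0.0015,"z": -0.0035,"roll": 0,"fingers": 0.6},{"x": 0.001,"y": 0,"z": 0,"roll": 0,"fingers": 0.6},{"x": 0,"y": 0,"z": 0,"roll": 0,"fingers": 0.0},{"x": 0,"y": 0,"z": 0,"roll": 0,"fingers": 0.0},{"x": 0,"y": 0,"z": 0,"roll": 0,"fingers": 0.0},{"x": 0,"y": 0,"z": 0,"roll": 0,"fingers": 0.0}]'

```text
clock: 3.45
eef_pos: [0.5097, -0.0014, 0.0439]
tool_rot: [-0.094, 0.697, 0.09, 0.705]
ft_force: [-0.2, -0.3, -1.8]
grip_width: 0.0208
```

```bash
python3 -c "
from plan import *
plan(.507,-.001,.039,104.6)"
```

```text
now [ 0.5097 -0.0014  0.0439] yaw 104.95 q6 -0.26 w 0.0208 F [-0.2 -0.3 -1.8] t 3.45
roll 0.0061 | shift after roll (tool) [ 0.0049  0.0011 -0.0026] | dist 0.006 | tilt [ 0.0116 -0.0035 -0.9999]
```

arm_command --motion '[{"x": 0,"y": 0,"z": 0,"roll": 0,"fingers": 0.4},{"x": 0.004,"y": 0,"z": -0.0026,"roll": 0.006,"fingers": 0.4},{"x": 0.003,"y": 0,"z": 0,"roll": 0,"fingers": 0.4},{"x": 0.002,"y": 0,"z": 0,"roll": 0,"fingers": 0.4}]'

```text
clock: 3.78
eef_pos: [0.508, -0.0021, 0.0351]
tool_rot: [-0.091, 0.697, 0.088, 0.706]
ft_force: [-3.3, 0.3, 24.8]
grip_width: 0.0343
```

```bash
python3 -c "
from plan import *
plan(.507,-.001,.039,104.6)"
```

```text
now [ 0.508  -0.0021  0.0351] yaw 104.57 q6 -0.26 w 0.0343 F [-3.3  0.3 24.8] t 3.78
roll -0.0005 | shift after roll (tool) [-0.0039  0.0013 -0.0007] | dist 0.004 | tilt [ 0.0138 -0.0033 -0.9999]
```

arm_command --motion '[{"x": -0.003,"y": 0,"z": 0,"roll": 0,"fingers": 0.4},{"x": 0,"y": 0,"z": 0,"roll": 0,"fingers": 0.4}]'

```text
clock: 3.95
eef_pos: [0.5079, -0.0021, 0.0378]
tool_rot: [-0.091, 0.697, 0.088, 0.706]
ft_force: [-0.4, -0.4, -1.3]
grip_width: 0.0341
```

```bash
python3 -c "
from plan import *
plan(.507,-.001,.039,104.6)"
```

```text
now [ 0.5079 -0.0021  0.0378] yaw 104.57 q6 -0.26 w 0.0341 F [-0.4 -0.4 -1.3] t 3.95
roll -0.0006 | shift after roll (tool) [-0.0012  0.0013 -0.0006] | dist 0.002 | tilt [ 0.0136 -0.0034 -0.9999]
```

arm_command --motion '[{"x": 0,"y": 0,"z": 0,"roll": 0,"fingers": 0},{"x": 0,"y": 0,"z": 0,"roll": 0,"fingers": 0},{"x": 0,"y": 0,"z": 0,"roll": 0,"fingers": 0},{"x": 0,"y": 0,"z": 0,"roll": 0,"fingers": 0},{"x": -0.01,"y": 0,"z": 0,"roll": 0,"fingers": 0},{"x": -0.02,"y": 0,"z": 0,"roll": 0,"fingers": 0},{"x": -0.03,"y": 0,"z": 0,"roll": 0,"fingers": 0},{"x": -0.03,"y": 0,"z": 0,"roll": 0,"fingers": 0},{"x": -0.02,"y": 0,"z": 0,"roll": 0,"fingers": 0},{"x": 0,"y": 0,"z": 0,"roll": 0,"fingers": 0}]'

```text
clock: 4.78
eef_pos: [0.5017, -0.0018, 0.1499]
tool_rot: [-0.091, 0.701, 0.088, 0.701]
ft_force: [1.7, -0.3, -0.9]
grip_width: 0.0211
```

```bash
python3 -c "
from plan import *
t=np.radians(-23.4);cx,cy=.5621,-.3303
print('slotB',cx-.027*np.sin(t),cy+.027*np.cos(t),'slotA',cx+.027*np.sin(t),cy-.027*np.cos(t))
plan(cx-.027*np.sin(t),cy+.027*np.cos(t),.15,156.6)
snap('wrist','w2')
print(w2p(load('w2'),get_obs()['eef_pos']))"
```

```text
slotB 0.5728229930471391 -0.3055206251065325 slotA 0.551377006952861 -0.35507937489346747
now [ 0.5017 -0.0018  0.1499] yaw 104.57 q6 -0.26 w 0.0211 F [ 1.7 -0.3 -0.9] t 4.78
roll -0.9082 | shift after roll (tool) [ 0.0006 -0.1859 -0.2505] | dist 0.312 | tilt [ 7.0e-04 -3.5e-03 -1.0e+00]
[[327.64531644 256.80503114]]
```

View pics/w2.png

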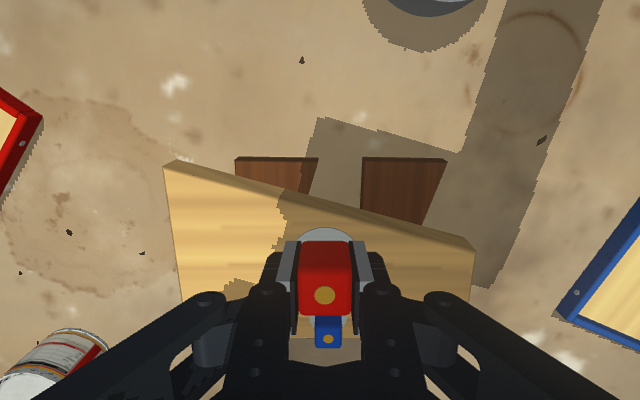

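The wedge is held level. The grip dot is at (325,295), and low_blue, low_red and up_blue are undisturbed.

```bash
python3 -c "
from plan import *
c=load('w2');o=get_obs();M=R.from_quat(o['tool_rot']).as_matrix()
print((M.T@(p2w(c,(325,295),.176)-o['eef_pos'])).round(4))
for p in [(164,165),(475,248)]: print((M.T@(p2w(c,p,.148)-o['eef_pos'])).round(4))
"
```

```text
[-0.0277 -0.0013  0.0022]
[ 0.0006 -0.07   -0.0431]
[ 0.0001  0.0675 -0.0044]
```

arm_command --motion '[{"x": 0,"y": 0,"z": 0,"roll": -0.12,"fingers": 0},{"x": 0,"y": 0,"z": 0,"roll": -0.12,"fingers": 0},{"x": 0,"y": 0,"z": 0,"roll": -0.12,"fingers": 0},{"x": 0,"y": 0,"z": 0,"roll": -0.12,"fingers": 0},{"x": 0,"y": 0,"z": 0,"roll": -0.12,"fingers": 0},{"x": 0,"y": 0,"z": 0,"roll": -0.12,"fingers": 0},{"x": 0,"y": 0,"z": 0,"roll": -0.12,"fingers": 0},{"x": 0,"y": 0,"z": 0,"roll": -0.06,"fingers": 0},{"x": 0,"y": -0.018,"z": -0.025,"roll": 0,"fingers": 0},{"x": 0,"y": -0.018,"z": -0.025,"roll": 0,"fingers": 0},{"x": 0,"y": -0.018,"z": -0.025,"roll": 0,"fingers": 0},{"x": 0,"y": -0.018,"z": -0.025,"roll": 0,"fingers": 0}]'

```text
clock: 5.83
eef_pos: [0.5179, -0.1178, 0.1289]
tool_rot: [-0.394, 0.592, 0.409, 0.572]
ft_force: [0.4, 0.4, -0.6]
grip_width: 0.0209
```

```bash
python3 -c "
from plan import *
plan(.5728,-.3055,.15,156.6)"
```

```text
now [ 0.5179 -0.1178  0.1289] yaw 159.22 q6 -1.43 w 0.0209 F [ 0.4  0.4 -0.6] t 5.83
roll 0.0457 | shift after roll (tool) [-0.0234 -0.1242 -0.1508] | dist 0.197 | tilt [-3.570e-02  4.000e-04 -9.994e-01]
```

arm_command --motion '[{"x": -0.006,"y": -0.02,"z": -0.025,"roll": 0.045,"fingers": 0},{"x": -0.006,"y": -0.02,"z": -0.025,"roll": 0,"fingers": 0},{"x": -0.006,"y": -0.02,"z": -0.025,"roll": 0,"fingers": 0},{"x": -0.006,"y": -0.02,"z": -0.025,"roll": 0,"fingers": 0},{"x": -0.004,"y": -0.02,"z": -0.025,"roll": 0,"fingers": 0},{"x": 0,"y": -0.02,"z": -0.022,"roll": 0,"fingers": 0},{"x": 0,"y": 0,"z": 0,"roll": 0,"fingers": 0},{"x": 0,"y": 0,"z": 0,"roll": 0,"fingers": 0}]'

```text
clock: 6.5
eef_pos: [0.5646, -0.3124, 0.1353]
tool_rot: [-0.371, 0.609, 0.401, 0.576]
ft_force: [-0.3, 0.7, -1.4]
grip_width: 0.0212
```

```bash
python3 -c "
from plan import *
plan(.5728,-.3055,.1,156.6)
snap('wrist','w3'); snap('top','t3');crop('t3',385,160,505,280,'t3c')"
```

```text
now [ 0.5646 -0.3124  0.1353] yaw 156.12 q6 -1.65 w 0.0212 F [-0.3  0.7 -1.4] t 6.5
roll -0.0083 | shift after roll (tool) [ 0.0348 -0.007   0.0101] | dist 0.037 | tilt [-0.0619  0.0096 -0.998 ]
t3c scale 5.0
```

View pics/w3.png

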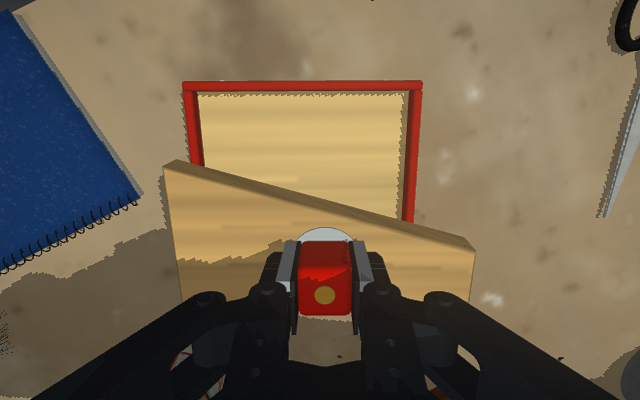

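View pics/t3c.png

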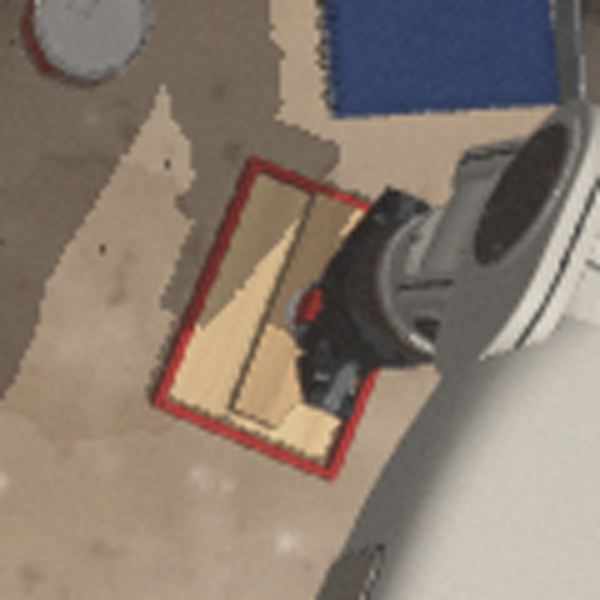

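arm_command --motion '[{"x": 0,"y": 0,"z": 0,"roll": 0,"fingers": 0},{"x": 0,"y": 0,"z": 0,"roll": 0,"fingers": 0},{"x": 0,"y": 0,"z": 0,"roll": 0,"fingers": 0},{"x": 0,"y": 0,"z": 0,"roll": 0,"fingers": 0}]'

```text
clock: 6.93
eef_pos: [0.5629, -0.3063, 0.1342]
tool_rot: [-0.371, 0.608, 0.404, 0.574]
ft_force: [-0.0, -0.0, -1.7]
grip_width: 0.0208
```

```bash
python3 -c "
from plan import *
plan(.5728,-.3055,.1,156.6)"
```

```text
now [ 0.5629 -0.3063  0.1342] yaw 156.48 q6 -1.65 w 0.0208 F [-0.  -0.  -1.7] t 6.93
roll -0.0021 | shift after roll (tool) [ 0.0335 -0.011   0.0052] | dist 0.036 | tilt [-0.0666  0.0121 -0.9977]
```

arm_command --motion '[{"x": 0.01,"y": 0,"z": 0,"roll": 0,"fingers": 0},{"x": 0.01,"y": 0,"z": 0,"roll": 0,"fingers": 0},{"x": 0.01,"y": 0,"z": 0,"roll": 0,"fingers": 0}]'

```text
clock: 7.18
eef_pos: [0.5632, -0.3051, 0.106]
tool_rot: [-0.374, 0.607, 0.403, 0.574]
ft_force: [0.3, -0.6, -1.2]
grip_width: 0.0209
```

```bash
python3 -c "
from plan import *
plan(.5728,-.3055,.1,156.6)"
```

```text
now [ 0.5632 -0.3051  0.106 ] yaw 156.63 q6 -1.65 w 0.0209 F [ 0.3 -0.6 -1.2] t 7.18
roll 0.0005 | shift after roll (tool) [ 0.0054 -0.0093  0.0036] | dist 0.011 | tilt [-0.0601  0.0086 -0.9982]
```

```bash
python3 -c "
from plan import *
c=load('w3');a=p2w(c,(183,82),.018);b=p2w(c,(422,82),.018);print(a,b,np.linalg.norm(a-b))
t=np.radians(-23.4);M=np.array([[np.cos(t),-np.sin(t)],[np.sin(t),np.cos(t)]])
for s in (1,-1): print(M@[s*.087,-.063]+[.5621,-.3303])
e=(a-b)[:2];print(np.degrees(np.arctan2(e[1],e[0])))
"
```

```text
[ 0.61605521 -0.42534104  0.018     ] [ 0.45941356 -0.35620758  0.018     ] 0.17121927360758865
[ 0.61692434 -0.42267041]
[ 0.45723503 -0.35356667]
-23.814163267394793
```

```bash
python3 -c "
from plan import *
plan(.5731,-.3082,.06,156.4)"
```

```text
now [ 0.5632 -0.3051  0.106 ] yaw 156.63 q6 -1.65 w 0.0209 F [ 0.3 -0.6 -1.2] t 7.18
roll 0.004 | shift after roll (tool) [ 0.0453 -0.013   0.0019] | dist 0.047 | tilt [-0.0601  0.0086 -0.9982]
```

arm_command --motion '[{"x": 0.022,"y": -0.0065,"z": 0.001,"roll": 0.004,"fingers": 0},{"x": 0.022,"y": -0.0065,"z": 0.001,"roll": 0,"fingers": 0}]'

```text
clock: 7.35
eef_pos: [0.5742, -0.3084, 0.062]
tool_rot: [-0.375, 0.607, 0.4, 0.576]
ft_force: [-0.1, -0.1, -1.7]
grip_width: 0.0207
```

```bash
python3 -c "
from plan import *
plan(.5731,-.3082,.028,156.4)"
```

```text
now [ 0.5742 -0.3084  0.062 ] yaw 156.4 q6 -1.64 w 0.0207 F [-0.1 -0.1 -1.7] t 7.35
roll 0.0001 | shift after roll (tool) [ 0.034  -0.0007  0.0003] | dist 0.034 | tilt [-0.0556  0.0061 -0.9984]
```

arm_command --motion '[{"x": 0.016,"y": -0.0005,"z": 0,"roll": 0,"fingers": 0},{"x": 0.014,"y": 0,"z": 0,"roll": 0,"fingers": 0}]'

```text
clock: 7.52
eef_pos: [0.572, -0.3076, 0.0271]
tool_rot: [-0.374, 0.607, 0.401, 0.575]
ft_force: [-13.4, 2.0, 25.4]
grip_width: 0.0206
```

```bash
python3 -c "
from plan import *
plan(.5731,-.3082,.026,156.4)"
```

```text
now [ 0.572  -0.3076  0.0271] yaw 156.43 q6 -1.64 w 0.0206 F [-13.4   2.   25.4] t 7.52
roll 0.0006 | shift after roll (tool) [ 0.001  -0.0013 -0.0001] | dist 0.002 | tilt [-0.0583  0.0072 -0.9983]
```

arm_command --motion '[{"x": 0,"y": 0,"z": 0,"roll": 0,"fingers": 0.15},{"x": 0,"y": 0,"z": 0,"roll": 0,"fingers": 0.3},{"x": 0,"y": 0,"z": 0,"roll": 0,"fingers": 0.5},{"x": -0.02,"y": 0,"z": 0,"roll": 0,"fingers": 0.6},{"x": -0.04,"y": 0,"z": 0,"roll": 0,"fingers": 0.6},{"x": -0.04,"y": 0,"z": 0,"roll": 0,"fingers": 0.6},{"x": 0,"y": 0,"z": 0,"roll": 0,"fingers": 0.6}]'

```text
clock: 8.1
eef_pos: [0.5737, -0.3064, 0.1215]
tool_rot: [-0.37, 0.609, 0.404, 0.573]
ft_force: [1.3, -0.1, 1.7]
grip_width: 0.0511
```

```bash
python3 -c "
from plan import *
plan(.61,.029,.15,104.2)
snap('wrist','w4')"
```

```text
now [ 0.5737 -0.3064  0.1215] yaw 156.41 q6 -1.64 w 0.0511 F [ 1.3 -0.1  1.7] t 8.1
roll 0.9113 | shift after roll (tool) [-0.0087  0.3175  0.1174] | dist 0.339 | tilt [-0.0693  0.0126 -0.9975]
```

View pics/w4.png

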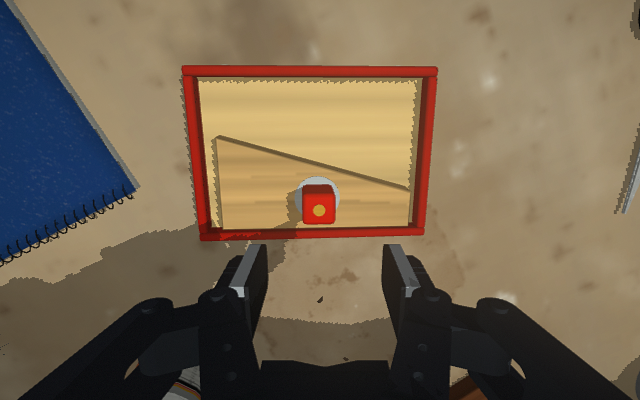

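up_red lies flat in the red tray, straight side to the near long wall, grip at about (319,207). Next is up_blue.

arm_command --motion '[{"x": 0,"y": 0,"z": 0,"roll": 0.114,"fingers": 0.6},{"x": 0,"y": 0,"z": 0,"roll": 0.114,"fingers": 0.6},{"x": 0,"y": 0,"z": 0,"roll": 0.114,"fingers": 0.6},{"x": 0,"y": 0,"z": 0,"roll": 0.114,"fingers": 0.6},{"x": 0,"y": 0,"z": 0,"roll": 0.114,"fingers": 0.6},{"x": 0,"y": 0,"z": 0,"roll": 0.114,"fingers": 0.6},{"x": 0,"y": 0,"z": 0,"roll": 0.114,"fingers": 0.6},{"x": 0,"y": 0,"z": 0,"roll": 0.114,"fingers": 0.6}]'

```text
clock: 8.82
eef_pos: [0.5687, -0.3037, 0.1085]
tool_rot: [-0.063, 0.731, 0.082, 0.675]
ft_force: [-0.3, 0.3, -0.0]
grip_width: 0.0515
```

```bash
python3 -c "
from plan import *
plan(.61,.029,.15,104.2)"
```

```text
now [ 0.5687 -0.3037  0.1085] yaw 101.7 q6 -0.69 w 0.0515 F [-0.3  0.3 -0. ] t 8.82
roll -0.0437 | shift after roll (tool) [-0.0396  0.3137  0.119 ] | dist 0.338 | tilt [-0.0814  0.0189 -0.9965]
```

arm_command --motion '[{"x": -0.005,"y": 0.028,"z": 0.0105,"roll": -0.044,"fingers": 0.6},{"x": -0.005,"y": 0.028,"z": 0.0105,"roll": 0,"fingers": 0.6},{"x": -0.005,"y": 0.028,"z": 0.0105,"roll": 0,"fingers": 0.6},{"x": -0.005,"y": 0.028,"z": 0.0105,"roll": 0,"fingers": 0.6},{"x": -0.005,"y": 0.028,"z": 0.0105,"roll": 0,"fingers": 0.6},{"x": -0.005,"y": 0.028,"z": 0.0105,"roll": 0,"fingers": 0.6},{"x": -0.005,"y": 0.028,"z": 0.0105,"roll": 0,"fingers": 0.6},{"x": -0.005,"y": 0.028,"z": 0.0105,"roll": 0,"fingers": 0.6},{"x": -0.005,"y": 0.028,"z": 0.0105,"roll": 0,"fingers": 0.6},{"x": -0.005,"y": 0.028,"z": 0.0105,"roll": 0,"fingers": 0.6},{"x": -0.005,"y": 0.028,"z": 0.0105,"roll": 0,"fingers": 0.6}]'

```text
clock: 9.73
eef_pos: [0.6047, 0.0291, 0.1483]
tool_rot: [-0.069, 0.738, 0.094, 0.665]
ft_force: [0.2, -0.4, 0.0]
grip_width: 0.051
```

```bash
python3 -c "
from plan import *
plan(.61,.029,.15,104.2)"
```

```text
now [0.6047 0.0291 0.1483] yaw 103.16 q6 -0.2 w 0.051 F [ 0.2 -0.4  0. ] t 9.73
roll -0.0182 | shift after roll (tool) [-0.0023 -0.0013  0.0049] | dist 0.006 | tilt [-0.1062  0.0233 -0.9941]
```

arm_command --motion '[{"x": -0.04,"y": 0,"z": 0,"roll": 0,"fingers": 0.6},{"x": -0.04,"y": 0,"z": 0,"roll": 0,"fingers": 0.6},{"x": -0.04,"y": 0,"z": 0,"roll": 0,"fingers": 0.6}]'

```text
clock: 9.98
eef_pos: [0.6108, 0.0353, 0.2556]
tool_rot: [-0.072, 0.747, 0.1, 0.654]
ft_force: [1.6, -0.1, -0.3]
grip_width: 0.0514
```

```bash
python3 -c "
from plan import *
plan(.61,.029,.15,104.2)"
```

```text
now [0.6108 0.0353 0.2556] yaw 103.78 q6 -0.2 w 0.0514 F [ 1.6 -0.1 -0.3] t 9.98
roll -0.0074 | shift after roll (tool) [ 0.1046 -0.0118  0.0109] | dist 0.106 | tilt [-0.135   0.0231 -0.9906]
```

arm_command --motion '[{"x": 0.025,"y": 0,"z": 0,"roll": 0,"fingers": 0.6},{"x": 0.025,"y": 0,"z": 0,"roll": 0,"fingers": 0.6},{"x": 0.025,"y": 0,"z": 0,"roll": 0,"fingers": 0.6}]'

```text
clock: 10.23
eef_pos: [0.6163, 0.0391, 0.1993]
tool_rot: [-0.074, 0.732, 0.1, 0.67]
ft_force: [-0.2, 0.1, 0.7]
grip_width: 0.0513
```

```bash
python3 -c "
from plan import *
plan(.61,.029,.15,104.2)"
```

```text
now [0.6163 0.0391 0.1993] yaw 104.02 q6 -0.2 w 0.0513 F [-0.2  0.1  0.7] t 10.23
roll -0.0031 | shift after roll (tool) [ 0.0494 -0.0106 -0.0045] | dist 0.051 | tilt [-0.0919  0.0248 -0.9955]
```

arm_command --motion '[{"x": 0.025,"y": -0.005,"z": 0,"roll": 0,"fingers": 0.6},{"x": 0.02,"y": -0.005,"z": 0,"roll": 0,"fingers": 0.6}]'

```text
clock: 10.4
eef_pos: [0.6142, 0.0317, 0.1504]
tool_rot: [-0.075, 0.732, 0.1, 0.67]
ft_force: [1.0, -0.4, -0.2]
grip_width: 0.0513
```

```bash
python3 -c "
from plan import *
plan(.61,.029,.15,104.2)"
```

```text
now [0.6142 0.0317 0.1504] yaw 104.14 q6 -0.21 w 0.0513 F [ 1.  -0.4 -0.2] t 10.4
roll -0.001 | shift after roll (tool) [ 0.0008 -0.0016 -0.0047] | dist 0.005 | tilt [-0.0912  0.0251 -0.9955]
```

arm_command --motion '[{"x": -0.0417,"y": 0,"z": 0,"roll": 0,"fingers": 0.6},{"x": -0.0417,"y": 0,"z": 0,"roll": 0,"fingers": 0.6},{"x": -0.0417,"y": 0,"z": 0,"roll": 0,"fingers": 0.6},{"x": 0.015,"y": 0,"z": 0,"roll": 0,"fingers": 0.6},{"x": 0.015,"y": 0,"z": 0,"roll": 0,"fingers": 0.6},{"x": 0.015,"y": 0,"z": 0,"roll": 0,"fingers": 0.6},{"x": 0.015,"y": 0,"z": 0,"roll": 0,"fingers": 0.6},{"x": 0.015,"y": 0,"z": 0,"roll": 0,"fingers": 0.6},{"x": 0.015,"y": 0,"z": 0,"roll": 0,"fingers": 0.6}]'

```text
clock: 11.15
eef_pos: [0.5931, 0.0288, 0.1571]
tool_rot: [-0.072, 0.752, 0.101, 0.648]
ft_force: [-0.3, -0.2, 0.2]
grip_width: 0.0513
```

```bash
python3 -c "
from plan import *
plan(.61,.029,.15,104.2)"
```

```text
now [0.5931 0.0288 0.1571] yaw 103.91 q6 -0.21 w 0.0513 F [-0.3 -0.2  0.2] t 11.15
roll -0.0051 | shift after roll (tool) [ 0.0045 -0.0044  0.0173] | dist 0.018 | tilt [-0.1509  0.0224 -0.9883]
```

arm_command --motion '[{"x": 0,"y": 0,"z": 0,"roll": 0,"fingers": 0.6}]'

```text
clock: 11.23
eef_pos: [0.5902, 0.0288, 0.1526]
tool_rot: [-0.072, 0.754, 0.102, 0.645]
ft_force: [0.2, 0.1, -0.4]
grip_width: 0.0514
```

```bash
cat > st.py <<'E'
from plan import *
o=get_obs();M=R.from_quat(o['tool_rot']).as_matrix()
print(o['eef_pos'].round(4),'tilt',M[:,0].round(4)[:2],'yaw',yaw(o).round(1),'q',o['joint_pos'].round(4),'v',o['joint_vel'].round(3),'tau',o['tau'].round(1))
E
python3 st.py
```

```text
[0.5902 0.0288 0.1526] tilt [-0.1586  0.0221] yaw 103.9 q [ 0.0346  0.5929  0.3207  1.457   0.0276 -0.2146] v [-0.    -0.004  0.016  0.017 -0.001 -0.002] tau [ -0.  -54.8  25.6   0.6   0.1   0. ]
```

arm_command --motion '[{"x": 0,"y": 0,"z": 0,"roll": 0,"fingers": 0.6},{"x": 0,"y": 0,"z": 0,"roll": 0,"fingers": 0.6}]'

```text
clock: 11.4
eef_pos: [0.5888, 0.0287, 0.1506]
tool_rot: [-0.072, 0.756, 0.102, 0.643]
ft_force: [0.3, -0.1, 0.7]
grip_width: 0.0511
```

```bash
python3 st.py
```

```text
[0.5888 0.0287 0.1506] tilt [-0.1631  0.0219] yaw 103.9 q [ 0.0346  0.595   0.3182  1.457   0.0276 -0.2146] v [-0.001  0.002  0.003  0.     0.     0.001] tau [  0.  -52.   23.8   1.1   0.1   0. ]
```

arm_command --motion '[{"x": 0.03,"y": 0,"z": 0,"roll": 0,"fingers": 0.6}]'

```text
clock: 11.48
eef_pos: [0.5889, 0.0295, 0.1265]
tool_rot: [-0.072, 0.752, 0.101, 0.648]
ft_force: [1.7, 0.3, 1.1]
grip_width: 0.0513
```

```bash
python3 st.py
```

```text
[0.5889 0.0295 0.1265] tilt [-0.1504  0.0224] yaw 103.9 q [ 0.0357  0.5986  0.2625  1.3849  0.0278 -0.2133] v [ 0.017  0.133 -0.862 -0.967  0.001  0.017] tau [ -0.1 -48.5  21.9   3.7   0.1  -0. ]
```

arm_command --motion '[{"x": 0,"y": 0,"z": 0,"roll": 0,"fingers": 0.6}]'

```text
clock: 11.57
eef_pos: [0.5847, 0.0294, 0.1215]
tool_rot: [-0.072, 0.755, 0.102, 0.644]
ft_force: [-1.6, -0.1, -1.3]
grip_width: 0.0512
```

```bash
python3 st.py
```

```text
[0.5847 0.0294 0.1215] tilt [-0.161  0.022] yaw 103.9 q [ 0.0358  0.6025  0.2542  1.3833  0.0278 -0.2133] v [-0.005 -0.07   0.194  0.104 -0.001 -0.001] tau [ -0.  -60.   28.4  -0.1   0.1   0. ]
```

arm_command --motion '[{"x": 0,"y": 0,"z": 0,"roll": 0,"fingers": 0.6},{"x": 0,"y": 0,"z": 0,"roll": 0,"fingers": 0.6},{"x": 0,"y": 0,"z": 0,"roll": 0,"fingers": 0.6}]'

```text
clock: 11.82
eef_pos: [0.587, 0.0294, 0.1252]
tool_rot: [-0.072, 0.754, 0.101, 0.645]
ft_force: [-0.2, 0.4, 0.6]
grip_width: 0.0513
```

```bash
python3 st.py; python3 -c "
from workcell import camera; camera('top')"; python3 st.py
```

```text
[0.587  0.0294 0.1252] tilt [-0.1563  0.0221] yaw 103.9 q [ 0.0357  0.6008  0.2619  1.388   0.0277 -0.2134] v [-0.001 -0.005  0.026  0.016 -0.001 -0.   ] tau [  0.  -50.9  22.7   1.2   0.1   0. ]
[0.5873 0.0294 0.1254] tilt [-0.1556  0.0222] yaw 103.9 q [ 0.0357  0.6005  0.2621  1.3878  0.0277 -0.2134] v [ 0.001 -0.002 -0.006 -0.008  0.    -0.001] tau [  0.  -50.8  22.8   1.2   0.1  -0. ]
```

arm_command --motion '[{"x": 0,"y": 0,"z": 0,"roll": 0,"fingers": 0.6},{"x": 0,"y": 0,"z": 0,"roll": 0,"fingers": 0.6},{"x": 0,"y": 0,"z": 0,"roll": 0,"fingers": 0.6}]'

```text
clock: 12.12
eef_pos: [0.5896, 0.0294, 0.1285]
tool_rot: [-0.072, 0.751, 0.101, 0.648]
ft_force: [-0.6, 0.4, -0.1]
grip_width: 0.0509
```

```bash
python3 st.py
```

```text
[0.5896 0.0294 0.1285] tilt [-0.1498  0.0224] yaw 103.9 q [ 0.0356  0.5983  0.2675  1.3896  0.0277 -0.2134] v [ 0.    -0.008  0.014  0.007 -0.     0.001] tau [  0.  -51.8  23.5   1.1   0.1   0. ]
```

arm_command --motion '[{"x": 0.012,"y": 0,"z": 0,"roll": 0,"fingers": 0.6},{"x": 0,"y": 0,"z": 0,"roll": 0,"fingers": 0.6},{"x": 0,"y": 0,"z": 0,"roll": 0,"fingers": 0.6},{"x": 0,"y": 0,"z": 0,"roll": 0,"fingers": 0.6},{"x": 0,"y": 0,"z": 0,"roll": 0,"fingers": 0.6},{"x": 0,"y": 0,"z": 0,"roll": 0,"fingers": 0.6},{"x": 0,"y": 0,"z": 0,"roll": 0,"fingers": 0.6},{"x": 0,"y": 0,"z": 0,"roll": 0,"fingers": 0.6},{"x": 0,"y": 0,"z": 0,"roll": 0,"fingers": 0.6},{"x": 0,"y": 0,"z": 0,"roll": 0,"fingers": 0.6}]'

```text
clock: 12.95
eef_pos: [0.5902, 0.0297, 0.1204]
tool_rot: [-0.073, 0.749, 0.101, 0.65]
ft_force: [0.0, 0.1, -0.6]
grip_width: 0.0514
```

```bash
python3 st.py
```

```text
[0.5902 0.0297 0.1204] tilt [-0.1437  0.0226] yaw 103.9 q [ 0.036   0.5996  0.2491  1.3636  0.0277 -0.2129] v [-0.001  0.     0.001  0.     0.001 -0.001] tau [ -0.  -51.7  23.4   1.1   0.1   0. ]
```

arm_command --motion '[{"x": -0.04,"y": 0,"z": 0,"roll": 0,"fingers": 0.6},{"x": -0.04,"y": 0,"z": 0,"roll": 0,"fingers": 0.6},{"x": -0.04,"y": 0,"z": 0,"roll": 0,"fingers": 0.6}]'

```text
clock: 13.2
eef_pos: [0.5982, 0.0268, 0.2292]
tool_rot: [-0.072, 0.76, 0.102, 0.638]
ft_force: [0.8, -0.5, 0.3]
grip_width: 0.0509
```

```bash
cat > hold.py <<'E'
import sys
from workcell import camera
for _ in range(int(sys.argv[1])): camera('wrist')
E
python3 st.py; python3 hold.py 8; python3 st.py
```

```text
[0.5982 0.0268 0.2292] tilt [-0.1749  0.0215] yaw 103.8 q [ 0.0311  0.5995  0.5275  1.6739  0.027  -0.2182] v [-0.02   0.082  1.395  1.315 -0.002 -0.022] tau [  0.1 -55.2  21.1   0.    0.1   0. ]
[0.5989 0.0268 0.228 ] tilt [-0.1728  0.0216] yaw 103.9 q [ 0.0312  0.5992  0.5242  1.6688  0.0269 -0.2181] v [ 0.001  0.001  0.005  0.002 -0.002  0.001] tau [ -0.  -53.4  24.9   1.3   0.1   0. ]
```

arm_command --motion '[{"x": 0.04,"y": 0,"z": 0,"roll": 0,"fingers": 0.6},{"x": 0.04,"y": 0,"z": 0,"roll": 0,"fingers": 0.6},{"x": 0.03,"y": 0,"z": 0,"roll": 0,"fingers": 0.6}]'

```text
clock: 13.85
eef_pos: [0.5846, 0.0294, 0.1219]
tool_rot: [-0.072, 0.754, 0.101, 0.645]
ft_force: [0.2, -0.4, 0.0]
grip_width: 0.0514
```

```bash
python3 st.py
```

```text
[0.5846 0.0294 0.1219] tilt [-0.1581  0.0221] yaw 103.9 q [ 0.0358  0.5996  0.2506  1.3797  0.0277 -0.2133] v [ 0.017  0.106 -0.81  -0.916  0.     0.017] tau [ -0.1 -53.9  25.3   2.4   0.1  -0. ]
```

arm_command --motion '[{"x": 0,"y": 0,"z": 0,"roll": 0,"fingers": 0.6},{"x": 0,"y": 0,"z": 0,"roll": 0,"fingers": 0.6},{"x": 0,"y": 0,"z": 0,"roll": 0,"fingers": 0.6},{"x": 0,"y": 0,"z": 0,"roll": 0,"fingers": 0.6},{"x": 0,"y": 0,"z": 0,"roll": 0,"fingers": 0.6}]'

```text
clock: 14.27
eef_pos: [0.578, 0.0293, 0.1156]
tool_rot: [-0.072, 0.76, 0.102, 0.638]
ft_force: [0.3, -0.2, 0.3]
grip_width: 0.0511
```

```bash
python3 st.py
```

```text
[0.578  0.0293 0.1156] tilt [-0.1759  0.0214] yaw 103.8 q [ 0.0361  0.6061  0.2417  1.3825  0.0277 -0.2134] v [-0.    -0.013  0.04   0.013 -0.001  0.   ] tau [  0.  -51.2  22.7   1.3   0.1   0. ]
```

```bash
python3 -c "
from plan import *
plan(.72,-.02,.2,104.2)"
```

```text
now [0.578  0.0293 0.1156] yaw 103.85 q6 -0.21 w 0.0511 F [ 0.3 -0.2  0.3] t 14.27
roll -0.0061 | shift after roll (tool) [-0.109  -0.0771  0.109 ] | dist 0.172 | tilt [-0.1759  0.0214 -0.9842]
```

arm_command --motion '[{"x": -0.022,"y": -0.015,"z": 0.022,"roll": 0,"fingers": 0.6},{"x": -0.022,"y": -0.015,"z": 0.022,"roll": 0,"fingers": 0.6},{"x": -0.022,"y": -0.015,"z": 0.022,"roll": 0,"fingers": 0.6},{"x": -0.022,"y": -0.015,"z": 0.022,"roll": 0,"fingers": 0.6},{"x": -0.022,"y": -0.015,"z": 0.022,"roll": 0,"fingers": 0.6}]'

```text
clock: 14.68
eef_pos: [0.7026, -0.0138, 0.1958]
tool_rot: [-0.072, 0.765, 0.104, 0.632]
ft_force: [1.7, -0.3, 0.5]
grip_width: 0.0511
```

```bash
python3 st.py
```

```text
[ 0.7026 -0.0138  0.1958] tilt [-0.1905  0.0208] yaw 104.0 q [-0.0265  0.9192  1.0354  1.8793  0.0157 -0.2784] v [-0.088  0.915  2.221  1.263 -0.012 -0.09 ] tau [  0.2 -67.1  17.9   0.6   0.    0.1]
```

arm_command --motion '[{"x": 0,"y": -0.007,"z": 0.03,"roll": 0,"fingers": 0.6},{"x": 0,"y": -0.007,"z": 0.03,"roll": 0,"fingers": 0.6}]'

```text
clock: 14.85
eef_pos: [0.7388, -0.0146, 0.1841]
tool_rot: [-0.072, 0.757, 0.101, 0.641]
ft_force: [8.0, -1.4, 6.4]
grip_width: 0.0512
```

```bash
python3 st.py
```

```text
[ 0.7388 -0.0146  0.1841] tilt [-0.1673  0.0204] yaw 103.9 q [-0.0263  1.048   1.2758  1.9672  0.016  -0.275 ] v [ 0.004  0.341 -0.018 -0.11  -0.001  0.023] tau [ -0.7 -29.7  71.    1.1  -0.   -0. ]
```

```bash
python3 hold.py 1; python3 st.py; python3 hold.py 4; python3 st.py
```

```text
[ 0.7377 -0.0144  0.1769] tilt [-0.1773  0.0204] yaw 103.9 q [-0.026   1.0549  1.2695  1.9642  0.0158 -0.2749] v [ 0.005  0.014 -0.019 -0.053 -0.002 -0.003] tau [  0.1 -95.7  36.2   2.5   0.1   0. ]
[ 0.7404 -0.0138  0.1866] tilt [-0.1602  0.0199] yaw 104.0 q [-0.0252  1.0441  1.2755  1.9635  0.0159 -0.2751] v [ 0.003 -0.031 -0.001 -0.002 -0.001  0.001] tau [ -0.1 -64.5  27.4   1.1   0.   -0. ]
```

arm_command --motion '[{"x": 0,"y": 0,"z": 0.012,"roll": 0,"fingers": 0.6},{"x": 0,"y": 0,"z": 0.012,"roll": 0,"fingers": 0.6}]'

```text
clock: 15.27
eef_pos: [0.751, -0.0078, 0.1836]
tool_rot: [-0.074, 0.747, 0.1, 0.653]
ft_force: [0.4, -0.0, -0.6]
grip_width: 0.051
```

```bash
python3 st.py;python3 hold.py 4; python3 st.py
```

```text
[ 0.751  -0.0078  0.1836] tilt [-0.1361  0.0195] yaw 104.0 q [-0.0174  1.046   1.2754  1.937   0.0172 -0.2663] v [ 0.048  0.011  0.001 -0.157  0.005  0.05 ] tau [ -0.6 -67.5  26.9   1.3   0.   -0. ]
[ 0.7504 -0.0077  0.1823] tilt [-0.139   0.0193] yaw 104.0 q [-0.0171  1.0478  1.2754  1.9382  0.0169 -0.2667] v [-0.007  0.01   0.     0.004 -0.002  0.   ] tau [  0.2 -67.5  26.1   1.    0.1   0. ]
```

arm_command --motion '[{"x": -0.015,"y": 0,"z": 0.006,"roll": 0,"fingers": 0.6},{"x": -0.015,"y": 0,"z": 0.006,"roll": 0,"fingers": 0.6},{"x": -0.015,"y": 0,"z": 0.006,"roll": 0,"fingers": 0.6}]'

```text
clock: 15.72
eef_pos: [0.7472, -0.0037, 0.213]
tool_rot: [-0.076, 0.739, 0.099, 0.662]
ft_force: [-0.6, -0.7, 0.6]
grip_width: 0.0514
```

```bash
python3 st.py
```

```text
[ 0.7472 -0.0037  0.213 ] tilt [-0.1116  0.0189] yaw 104.1 q [-0.0121  1.0077  1.2754  1.9506  0.0176 -0.2609] v [ 0.023 -0.191 -0.001  0.05   0.005  0.025] tau [ -0.1 -65.8  25.7   0.8   0.1  -0. ]
```

Working: the tilt is being trimmed. I'll continue.

arm_command --motion '[{"x": -0.016,"y": 0,"z": 0.012,"roll": 0,"fingers": 0.6},{"x": -0.016,"y": 0,"z": 0.012,"roll": 0,"fingers": 0.6},{"x": -0.016,"y": 0,"z": 0.012,"roll": 0,"fingers": 0.6},{"x": -0.016,"y": 0,"z": 0.012,"roll": 0,"fingers": 0.6}]'

```text
clock: 16.05
eef_pos: [0.7508, 0.0079, 0.2554]
tool_rot: [-0.078, 0.717, 0.096, 0.686]
ft_force: [-0.0, -0.4, 0.0]
grip_width: 0.051
```

```bash
python3 st.py
```

```text
[0.7508 0.0079 0.2554] tilt [-0.047   0.0192] yaw 104.1 q [ 0.0026  0.9508  1.2754  1.9424  0.0193 -0.2446] v [ 0.048 -0.168  0.    -0.026  0.005  0.048] tau [ -0.3 -64.1  24.4   0.4   0.1  -0. ]
```

arm_command --motion '[{"x": -0.012,"y": 0,"z": 0.012,"roll": 0,"fingers": 0.6},{"x": -0.012,"y": 0,"z": 0.012,"roll": 0,"fingers": 0.6}]'

```text
clock: 16.22
eef_pos: [0.7543, 0.014, 0.2704]
tool_rot: [-0.079, 0.707, 0.095, 0.697]
ft_force: [-0.0, 0.3, -0.1]
grip_width: 0.0515
```

```bash
python3 st.py;python3 hold.py 4;python3 st.py
```

```text
[0.7543 0.014  0.2704] tilt [-0.0171  0.0197] yaw 104.1 q [ 0.0105  0.9305  1.2752  1.9324  0.0199 -0.2365] v [ 0.046 -0.121 -0.002 -0.06   0.004  0.047] tau [ -0.2 -64.3  24.2   0.3   0.1  -0. ]
[0.7541 0.0137 0.2692] tilt [-0.0195  0.0195] yaw 104.1 q [ 0.0102  0.9319  1.2747  1.9328  0.0197 -0.2369] v [-0.005  0.021 -0.006 -0.    -0.003 -0.   ] tau [  0.2 -65.3  24.4   0.2   0.1   0. ]
```

arm_command --motion '[{"x": -0.012,"y": 0,"z": 0.013,"roll": 0,"fingers": 0.6},{"x": -0.012,"y": 0,"z": 0.013,"roll": 0,"fingers": 0.6},{"x": -0.012,"y": 0,"z": 0.013,"roll": 0,"fingers": 0.6},{"x": -0.012,"y": 0,"z": 0.013,"roll": 0,"fingers": 0.6}]'

```text
clock: 16.75
eef_pos: [0.7615, 0.0243, 0.2874]
tool_rot: [-0.08, 0.692, 0.092, 0.712]
ft_force: [0.8, -0.0, 0.4]
grip_width: 0.0513
```

```bash
python3 st.py;python3 hold.py 3;python3 -c "
from plan import *
plan(.611,.0285,.13,104.2)"
```

```text
[0.7615 0.0243 0.2874] tilt [0.0256 0.0205] yaw 104.0 q [ 0.024   0.908   1.2747  1.9115  0.0199 -0.2204] v [ 0.043 -0.085  0.002 -0.065 -0.     0.049] tau [ -0.3 -63.1  24.1  -0.1   0.1  -0. ]
now [0.7613 0.0245 0.2884] yaw 104.06 q6 -0.22 w 0.051 F [ 0.5 -0.3 -0.4] t 16.9
roll -0.0024 | shift after roll (tool) [ 0.1544  0.0387 -0.1495] | dist 0.218 | tilt [ 0.0265  0.0204 -0.9994]
```

Now move back down to up_blue, checking tilt on the way.

arm_command --motion '[{"x": 0.025,"y": 0.0065,"z": -0.025,"roll": 0,"fingers": 0.6},{"x": 0.025,"y": 0.0065,"z": -0.025,"roll": 0,"fingers": 0.6},{"x": 0.025,"y": 0.0065,"z": -0.025,"roll": 0,"fingers": 0.6},{"x": 0.025,"y": 0.0065,"z": -0.025,"roll": 0,"fingers": 0.6},{"x": 0.025,"y": 0.0065,"z": -0.025,"roll": 0,"fingers": 0.6},{"x": 0.025,"y": 0.0065,"z": -0.02,"roll": 0,"fingers": 0.6}]'

```text
clock: 17.4
eef_pos: [0.648, 0.0288, 0.1564]
tool_rot: [-0.081, 0.685, 0.091, 0.718]
ft_force: [0.9, 0.4, -0.5]
grip_width: 0.0513
```

```bash
python3 st.py;python3 hold.py 4;python3 -c "
from plan import *
plan(.611,.0285,.06,104.2)"
```

```text
[0.648  0.0288 0.1564] tilt [0.044  0.0202] yaw 104.0 q [ 0.0358  0.5383  0.2506  1.2383  0.0186 -0.2077] v [ 5.100e-02 -3.720e-01 -1.470e+00 -1.133e+00 -1.000e-03  5.300e-02] tau [ -0.4 -50.7  27.6   1.4   0.   -0.1]
now [0.6486 0.029  0.1561] yaw 104.01 q6 -0.21 w 0.0511 F [0.5 0.1 0.3] t 17.6
roll -0.0033 | shift after roll (tool) [ 0.0945  0.0078 -0.0408] | dist 0.103 | tilt [ 0.0402  0.0201 -0.999 ]
```

arm_command --motion '[{"x": 0.02,"y": 0.002,"z": -0.0105,"roll": 0,"fingers": 0.6},{"x": 0.02,"y": 0.002,"z": -0.0105,"roll": 0,"fingers": 0.6},{"x": 0.02,"y": 0.002,"z": -0.0105,"roll": 0,"fingers": 0.6},{"x": 0.015,"y": 0.002,"z": -0.0095,"roll": 0,"fingers": 0.6}]'

```text
clock: 17.93
eef_pos: [0.6334, 0.0286, 0.0944]
tool_rot: [-0.082, 0.671, 0.09, 0.731]
ft_force: [-0.4, 0.1, -0.5]
grip_width: 0.051
```

```bash
python3 hold.py 4;python3 -c "
from plan import *
plan(.611,.0285,.0385,104.2)"
```

```text
now [0.6326 0.0286 0.0948] yaw 103.99 q6 -0.21 w 0.0514 F [-0.4 -0.8  0. ] t 18.13
roll -0.0036 | shift after roll (tool) [ 0.0544  0.0051 -0.0256] | dist 0.06 | tilt [ 0.0811  0.0214 -0.9965]
```

arm_command --motion '[{"x": 0.0,"y": 0.005,"z": -0.0215,"roll": -0.003,"fingers": 0.6}]'

```text
clock: 18.22
eef_pos: [0.6172, 0.0284, 0.0959]
tool_rot: [-0.083, 0.668, 0.091, 0.734]
ft_force: [1.1, 0.5, 0.6]
grip_width: 0.0512
```

```bash
python3 hold.py 4;python3 -c "
from plan import *
plan(.611,.0285,.0385,104.2)"
```

```text
now [0.613  0.0284 0.0952] yaw 104.16 q6 -0.21 w 0.0512 F [-1.3 -0.8 -0.3] t 18.42
roll -0.0007 | shift after roll (tool) [ 0.0563  0.0006 -0.0069] | dist 0.057 | tilt [ 0.0854  0.0215 -0.9961]
```

arm_command --motion '[{"x": -0.005,"y": 0,"z": 0.02,"roll": 0,"fingers": 0.6},{"x": -0.005,"y": 0,"z": 0.02,"roll": 0,"fingers": 0.6},{"x": -0.005,"y": 0,"z": 0.02,"roll": 0,"fingers": 0.6},{"x": -0.005,"y": 0,"z": 0.02,"roll": 0,"fingers": 0.6}]'

```text
clock: 18.75
eef_pos: [0.6922, 0.0469, 0.1258]
tool_rot: [-0.083, 0.67, 0.09, 0.733]
ft_force: [0.4, 0.1, 1.1]
grip_width: 0.0511
```

```bash
python3 st.py; python3 hold.py 4;python3 -c "
from plan import *
plan(.611,.0285,.06,104.2)"
```

```text
[0.6922 0.0469 0.1258] tilt [0.0873 0.0211] yaw 104.0 q [ 0.0607  0.613   0.2941  1.1633  0.0157 -0.1836] v [ 0.069  0.429  1.012  0.551 -0.006  0.069] tau [ -0.1 -55.9  22.6  -1.2   0.1  -0.1]
now [0.6909 0.0468 0.1245] yaw 104.06 q6 -0.18 w 0.0512 F [-1.  -0.1  0.7] t 18.95
roll -0.0024 | shift after roll (tool) [ 0.057   0.0019 -0.0874] | dist 0.104 | tilt [ 0.0859  0.021  -0.9961]
```

arm_command --motion '[{"x": -0.04,"y": 0,"z": 0,"roll": 0,"fingers": 0.6},{"x": -0.04,"y": 0,"z": 0,"roll": 0,"fingers": 0.6},{"x": -0.04,"y": 0,"z": 0,"roll": 0,"fingers": 0.6},{"x": -0.04,"y": 0,"z": 0,"roll": 0,"fingers": 0.6}]'

```text
clock: 19.28
eef_pos: [0.6681, 0.0422, 0.2719]
tool_rot: [-0.082, 0.683, 0.09, 0.72]
ft_force: [1.8, 0.3, 0.3]
grip_width: 0.0512
```

```bash
python3 st.py; python3 hold.py 4;python3 -c "
from plan import *
plan(.611,.0285,.06,104.2)"
```

```text
[0.6681 0.0422 0.2719] tilt [0.0515 0.0185] yaw 104.0 q [ 0.0559  0.548   0.5645  1.5349  0.0156 -0.1882] v [-1.700e-02 -6.800e-02  1.107e+00  1.223e+00 -1.000e-03 -1.200e-02] tau [  0.1 -52.2  22.8  -1.6   0.1   0. ]
now [0.6701 0.0423 0.2732] yaw 104.02 q6 -0.19 w 0.0511 F [-0.1  0.2 -1.1] t 19.48
roll -0.0031 | shift after roll (tool) [ 2.091e-01  2.000e-04 -7.350e-02] | dist 0.222 | tilt [ 0.0581  0.0189 -0.9981]
```

arm_command --motion '[{"x": -0.04,"y": 0,"z": 0,"roll": 0,"fingers": 0.6},{"x": -0.04,"y": 0,"z": 0,"roll": 0,"fingers": 0.6},{"x": -0.04,"y": 0,"z": 0,"roll": 0,"fingers": 0.6},{"x": 0,"y": 0,"z": 0,"roll": 0,"fingers": 0.6},{"x": 0,"y": 0,"z": 0,"roll": 0,"fingers": 0.6},{"x": 0,"y": 0,"z": 0,"roll": 0,"fingers": 0.6}]'

```text
clock: 19.98
eef_pos: [0.6536, 0.0386, 0.3761]
tool_rot: [-0.081, 0.696, 0.091, 0.707]
ft_force: [-0.1, -0.3, 0.1]
grip_width: 0.0514
```

```bash
python3 st.py; python3 hold.py 4;python3 -c "
from plan import *
plan(.611,.0285,.06,104.2)"
```

```text
[0.6536 0.0386 0.3761] tilt [0.0137 0.0162] yaw 103.9 q [ 0.0518  0.6069  0.9386  1.888   0.0154 -0.1913] v [-0.003  0.027 -0.046 -0.02  -0.001  0.   ] tau [ -0.  -51.5  24.2  -0.1   0.   -0. ]
now [0.6529 0.0386 0.3744] yaw 103.95 q6 -0.19 w 0.051 F [ 0.2 -0.  -0.6] t 20.18
roll -0.0044 | shift after roll (tool) [ 0.3138 -0.0037 -0.0473] | dist 0.317 | tilt [ 0.0097  0.016  -0.9998]
```

arm_command --motion '[{"x": 0.04,"y": 0,"z": -0.006,"roll": 0,"fingers": 0.6}]'

```text
clock: 20.27
eef_pos: [0.6527, 0.0382, 0.3455]
tool_rot: [-0.081, 0.691, 0.091, 0.712]
ft_force: [2.3, 0.7, 3.2]
grip_width: 0.0512
```

```bash
python3 hold.py 3; python3 st.py
```

```text
[0.6412 0.0376 0.3266] tilt [-0.0169  0.0146] yaw 103.9 q [ 0.0512  0.5659  0.7365  1.7576  0.0155 -0.1921] v [-0.001 -0.03   0.409  0.031  0.001 -0.   ] tau [ -0.  -54.5  22.8   0.    0.   -0. ]
```

arm_command --motion '[{"x": 0.04,"y": 0,"z": -0.006,"roll": 0,"fingers": 0.6}]'

```text
clock: 20.5
eef_pos: [0.6424, 0.0373, 0.3067]
tool_rot: [-0.08, 0.701, 0.091, 0.703]
ft_force: [1.4, 0.8, 3.7]
grip_width: 0.0513
```

```bash
python3 hold.py 3; python3 st.py
```

```text
[0.6381 0.037  0.2974] tilt [-0.0183  0.0145] yaw 103.9 q [ 0.0506  0.5476  0.6303  1.671   0.0155 -0.1927] v [ 0.    -0.032  0.194  0.008  0.002  0.   ] tau [ -0.  -50.1  22.6   0.1   0.   -0. ]
```

arm_command --motion '[{"x": 0.04,"y": 0,"z": -0.006,"roll": 0,"fingers": 0.6}]'

```text
clock: 20.73
eef_pos: [0.6417, 0.0368, 0.2719]
tool_rot: [-0.081, 0.697, 0.091, 0.707]
ft_force: [1.4, 0.5, 2.6]
grip_width: 0.0515
```

```bash
python3 hold.py 3
```

arm_command --motion '[{"x": 0.04,"y": 0,"z": -0.006,"roll": 0,"fingers": 0.6}]'

```text
clock: 20.97
eef_pos: [0.6379, 0.0361, 0.2339]
tool_rot: [-0.081, 0.697, 0.091, 0.707]
ft_force: [1.5, -0.6, 2.1]
grip_width: 0.0511
```

```bash
python3 hold.py 3
```

arm_command --motion '[{"x": 0.04,"y": 0,"z": -0.006,"roll": 0,"fingers": 0.6}]'

```text
clock: 21.2
eef_pos: [0.6351, 0.0354, 0.1971]
tool_rot: [-0.081, 0.695, 0.091, 0.708]
ft_force: [1.9, 0.7, 1.6]
grip_width: 0.0512
```

```bash
python3 hold.py 3;python3 -c "
from plan import *
plan(.611,.0285,.06,104.2)"
```

```text
now [0.6268 0.0349 0.1862] yaw 103.93 q6 -0.2 w 0.0517 F [-0.2 -0.1  0.8] t 21.35
roll -0.0047 | shift after roll (tool) [ 0.1262 -0.0044 -0.0165] | dist 0.127 | tilt [-0.007   0.0152 -0.9999]
```

arm_command --motion '[{"x": 0.036,"y": -0.001,"z": -0.004,"roll": -0.004,"fingers": 0.6}]'

```text
clock: 21.43
eef_pos: [0.6333, 0.0342, 0.163]
tool_rot: [-0.082, 0.695, 0.092, 0.709]
ft_force: [1.1, 0.4, 1.4]
grip_width: 0.0512
```

```bash
python3 hold.py 4
```

arm_command --motion '[{"x": 0.036,"y": -0.001,"z": -0.004,"roll": 0,"fingers": 0.6}]'

```text
clock: 21.72
eef_pos: [0.6313, 0.033, 0.1291]
tool_rot: [-0.082, 0.694, 0.092, 0.709]
ft_force: [2.1, 0.1, 1.0]
grip_width: 0.0513
```

```bash
python3 hold.py 4;python3 -c "
from plan import *
plan(.611,.0285,.06,104.2)
c=snap('wrist','w5')"
```

```text
now [0.6235 0.0324 0.1201] yaw 104.16 q6 -0.2 w 0.0515 F [ 0.5  0.  -0.6] t 21.92
roll -0.0008 | shift after roll (tool) [ 0.0601 -0.0016 -0.0133] | dist 0.062 | tilt [-0.      0.0157 -0.9999]
```

View pics/w5.png

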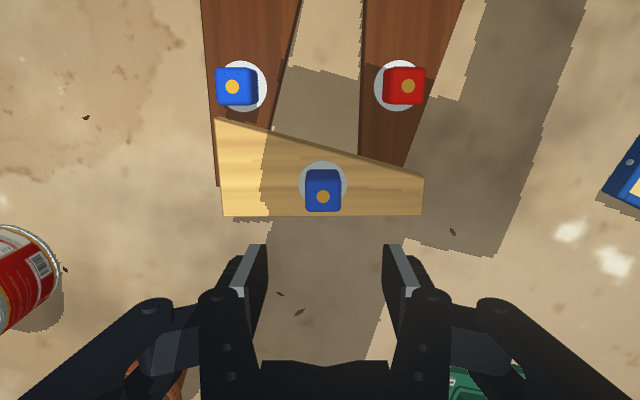

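```bash
python3 - <<'E'
from fit import *
c=load('w5')
T=[(.07,-.024),(-.07,-.024),(-.07,.044),(.07,.004)]
o=[((*T[i],.036),p) for i,p in {0:(424,215),1:(222,216),2:(216,119),3:(424,177)}.items()]+[((0,0,.064),(323,196))]
q,r=fitpose(c,o,(.61,.03),1.8);print(q,np.degrees(q[2]),r.tolist())
print('lowblue',p2w(c,(232,87),.046),'lowred',p2w(c,(408,86),.046))
E
python3 -c "
from plan import *
plan(.612,.029,.08,104.3)"
```

```text
[0.61093837 0.02811528 1.82117053] 104.34538510375266 [[-1.3, 0.6], [0.6, 1.5], [-3.0, -1.1], [2.0, -0.1], [0.4, -0.3]]
lowblue [ 0.56349148 -0.03969074  0.046     ] lowred [0.53728666 0.06229907 0.046     ]
now [0.624  0.0324 0.1207] yaw 104.16 q6 -0.2 w 0.0509 F [ 0.7 -0.3  0.4] t 21.97
roll -0.0024 | shift after roll (tool) [ 0.0406 -0.001  -0.0127] | dist 0.043 | tilt [ 0.0016  0.0158 -0.9999]
```

arm_command --motion '[{"x": 0.039,"y": -0.001,"z": -0.0135,"roll": -0.002,"fingers": 0.6}]'

```text
clock: 22.05
eef_pos: [0.6213, 0.0297, 0.0918]
tool_rot: [-0.083, 0.692, 0.093, 0.711]
ft_force: [2.8, 0.6, 0.6]
grip_width: 0.051
```

```bash
python3 hold.py 4;python3 -c "
from plan import *
plan(.611,.0283,.0385,104.3)"
```

```text
now [0.6119 0.0289 0.0831] yaw 104.27 q6 -0.21 w 0.0515 F [ 0.9 -0.3  1.3] t 22.25
roll -0.0006 | shift after roll (tool) [ 0.0446 -0.001  -0.0013] | dist 0.045 | tilt [ 0.0022  0.0159 -0.9999]
```

arm_command --motion '[{"x": 0.034,"y": -0.001,"z": -0.0015,"roll": 0,"fingers": 0.5}]'

```text
clock: 22.33
eef_pos: [0.6198, 0.0287, 0.0588]
tool_rot: [-0.083, 0.693, 0.093, 0.71]
ft_force: [1.7, 0.4, 1.8]
grip_width: 0.043
```

```bash
python3 hold.py 4;python3 -c "
from plan import *
plan(.611,.0283,.0385,104.3)"
```

```text
now [0.6122 0.0283 0.0509] yaw 104.27 q6 -0.21 w 0.0426 F [-0.3 -0.  -0. ] t 22.53
roll -0.0005 | shift after roll (tool) [ 0.0124  0.0001 -0.0012] | dist 0.012 | tilt [ 0.0038  0.016  -0.9999]
```

arm_command --motion '[{"x": 0.0125,"y": 0,"z": -0.001,"roll": 0,"fingers": 0.5}]'

```text
clock: 22.62
eef_pos: [0.6154, 0.0285, 0.0428]
tool_rot: [-0.083, 0.697, 0.093, 0.707]
ft_force: [0.6, 0.3, 1.2]
grip_width: 0.0425
```

```bash
python3 hold.py 4;python3 -c "
from plan import *
plan(.611,.0283,.0385,104.3)"
```

```text
now [0.6116 0.0283 0.0389] yaw 104.28 q6 -0.21 w 0.043 F [-0.4 -0.6  0.6] t 22.82
roll -0.0004 | shift after roll (tool) [ 0.0004  0.0002 -0.0006] | dist 0.001 | tilt [ 0.0043  0.0161 -0.9999]
```

arm_command --motion '[{"x": 0,"y": 0,"z": 0,"roll": 0,"fingers": 0}]'

```text
clock: 22.9
eef_pos: [0.6119, 0.0283, 0.0394]
tool_rot: [-0.082, 0.699, 0.093, 0.704]
ft_force: [0.6, -0.1, -0.4]
grip_width: 0.032
```

```bash
python3 hold.py 5;python3 -c "
from plan import *
plan(.611,.0283,.0385,104.3)"
```

```text
now [0.6123 0.0284 0.0399] yaw 104.28 q6 -0.21 w 0.0208 F [-0.6  1.   3.9] t 23.15
roll -0.0003 | shift after roll (tool) [ 0.0014  0.0002 -0.0013] | dist 0.002 | tilt [ 0.0061  0.0161 -0.9999]
```

arm_command --motion '[{"x": -0.035,"y": 0,"z": 0,"roll": 0,"fingers": 0}]'

```text
clock: 23.23
eef_pos: [0.6063, 0.0277, 0.0679]
tool_rot: [-0.082, 0.704, 0.094, 0.699]
ft_force: [-0.8, -0.9, -2.8]
grip_width: 0.0212
```

```bash
python3 hold.py 4
```

arm_command --motion '[{"x": -0.035,"y": 0,"z": 0,"roll": 0,"fingers": 0}]'

```text
clock: 23.52
eef_pos: [0.6061, 0.0271, 0.1024]
tool_rot: [-0.082, 0.704, 0.094, 0.699]
ft_force: [-1.1, 0.1, -3.4]
grip_width: 0.021
```

```bash
python3 hold.py 4; python3 st.py
```

```text
[0.6128 0.0272 0.1105] tilt [0.009  0.0163] yaw 104.3 q [ 0.0365  0.5279  0.1102  1.1435  0.0159 -0.2125] v [ 0.     0.023 -0.036 -0.    -0.     0.002] tau [ -0.  -51.6  25.5  -0.1   0.   -0. ]
```

arm_command --motion '[{"x": -0.02,"y": 0,"z": 0,"roll": -0.115,"fingers": 0},{"x": 0,"y": 0,"z": 0,"roll": -0.115,"fingers": 0},{"x": 0,"y": 0,"z": 0,"roll": -0.115,"fingers": 0},{"x": 0,"y": 0,"z": 0,"roll": -0.115,"fingers": 0},{"x": 0,"y": 0,"z": 0,"roll": -0.115,"fingers": 0},{"x": 0,"y": 0,"z": 0,"roll": -0.115,"fingers": 0},{"x": 0,"y": 0,"z": 0,"roll": -0.115,"fingers": 0},{"x": 0,"y": 0,"z": 0,"roll": -0.115,"fingers": 0},{"x": 0,"y": 0,"z": 0,"roll": -0.115,"fingers": 0},{"x": 0,"y": 0,"z": 0,"roll": -0.115,"fingers": 0}]'

```text
clock: 24.55
eef_pos: [0.5983, 0.0263, 0.1076]
tool_rot: [-0.459, 0.533, 0.481, 0.524]
ft_force: [-0.5, 0.3, -1.8]
grip_width: 0.0207
```

```bash
python3 hold.py 4; python3 -c "
from plan import *
plan(.502,.348,.13,170.2)"
```

```text
now [0.5989 0.0264 0.1086] yaw 172.8 q6 -1.41 w 0.0211 F [ 0.4 -0.2 -1.6] t 24.75
roll 0.0453 | shift after roll (tool) [-0.0134  0.1508  0.3006] | dist 0.337 | tilt [-0.0291  0.0149 -0.9995]
```

arm_command --motion '[{"x": -0.006,"y": 0.015,"z": 0.03,"roll": 0.045,"fingers": 0},{"x": -0.003,"y": 0.015,"z": 0.03,"roll": 0,"fingers": 0},{"x": -0.003,"y": 0.015,"z": 0.03,"roll": 0,"fingers": 0}]'

```text
clock: 25.0
eef_pos: [0.57, 0.1172, 0.1201]
tool_rot: [-0.439, 0.552, 0.459, 0.54]
ft_force: [0.5, 0.4, -2.9]
grip_width: 0.021
```

```bash
python3 hold.py 4; python3 st.py
```

```text
[0.5701 0.1182 0.1206] tilt [-0.0302  0.0117] yaw 169.2 q [ 0.1955  0.4896  0.0738  1.1823  0.0174 -1.1871] v [-0.035  0.008  0.004  0.002 -0.004 -0.01 ] tau [  1.  -48.5  24.3   0.2   0.2   0. ]
```

arm_command --motion '[{"x": -0.003,"y": 0.015,"z": 0.03,"roll": 0,"fingers": 0},{"x": -0.003,"y": 0.015,"z": 0.03,"roll": 0,"fingers": 0},{"x": -0.003,"y": 0.015,"z": 0.03,"roll": 0,"fingers": 0}]'

```text
clock: 25.45
eef_pos: [0.5456, 0.2079, 0.1297]
tool_rot: [-0.436, 0.556, 0.454, 0.542]
ft_force: [0.6, 0.1, -1.5]
grip_width: 0.0207
```

```bash
python3 hold.py 4; python3 -c "
from plan import *
plan(.502,.348,.13,170.2)"
```

```text
now [0.5455 0.2087 0.1298] yaw 168.34 q6 -1.01 w 0.0211 F [ 0.2 -0.3 -1.6] t 25.65
roll -0.0324 | shift after roll (tool) [0.0019 0.0666 0.1299] | dist 0.146 | tilt [-0.0303  0.007  -0.9995]
```

arm_command --motion '[{"x": 0,"y": 0.0165,"z": 0.032,"roll": -0.033,"fingers": 0},{"x": 0,"y": 0.0165,"z": 0.032,"roll": -0.01,"fingers": 0}]'

```text
clock: 25.82
eef_pos: [0.5285, 0.2694, 0.13]
tool_rot: [-0.447, 0.549, 0.462, 0.534]
ft_force: [0.1, 1.2, -0.7]
grip_width: 0.021
```

```bash
python3 hold.py 3; python3 -c "
from plan import *
plan(.502,.348,.1,170.2)
snap('wrist','w6')"
```

```text
now [0.5275 0.2714 0.1298] yaw 170.28 q6 -0.93 w 0.0207 F [ 0.3 -0.5 -1.8] t 25.97
roll 0.0014 | shift after roll (tool) [0.0307 0.0372 0.0712] | dist 0.086 | tilt [-0.0299  0.0018 -0.9996]
```

View pics/w6.png

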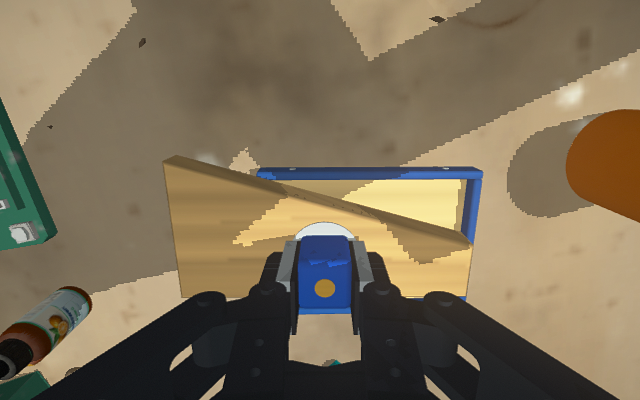

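```bash
python3 -c "
from plan import *
c=load('w6');a=p2w(c,(257,169),.018);b=p2w(c,(482,169),.018);print(a,b,np.linalg.norm(a-b))
t=np.radians(-9.8);M=np.array([[np.cos(t),-np.sin(t)],[np.sin(t),np.cos(t)]])
for s in (1,-1): print(M@[s*.087,-.063]+[.4963,.3246])
e=(a-b)[:2];print(np.degrees(np.arctan2(e[1],e[0])))
plan(.502,.346,.12,170.2)
"
```

```text
[0.57077049 0.2447303  0.018     ] [0.40251239 0.2749026  0.018     ] 0.17094196838411232
[0.57130729 0.24771108]
[0.39984631 0.27732753]
-10.1663135991378
now [0.5277 0.2703 0.1298] yaw 170.2 q6 -0.93 w 0.0215 F [ 0.1  0.3 -2.2] t 26.02
roll 0.0 | shift after roll (tool) [0.0106 0.0379 0.0702] | dist 0.081 | tilt [-0.03    0.0014 -0.9995]
```

arm_command --motion '[{"x": 0.004,"y": 0.0175,"z": 0.034,"roll": 0,"fingers": 0},{"x": 0.004,"y": 0.0175,"z": 0.034,"roll": 0,"fingers": 0}]'

```text
clock: 26.18
eef_pos: [0.5096, 0.3342, 0.1228]
tool_rot: [-0.445, 0.553, 0.456, 0.537]
ft_force: [-0.6, -0.2, -3.2]
grip_width: 0.0208
```

```bash
python3 hold.py 3; python3 -c "
from plan import *
plan(.502,.347,.08,170.2)
snap('wrist','w7')"
```

```text
now [0.5083 0.3364 0.1222] yaw 169.61 q6 -0.81 w 0.021 F [-1.1  0.2 -1.2] t 26.33
roll -0.0103 | shift after roll (tool) [0.0423 0.0068 0.0097] | dist 0.044 | tilt [-0.0283 -0.0036 -0.9996]
```

View pics/w7.png

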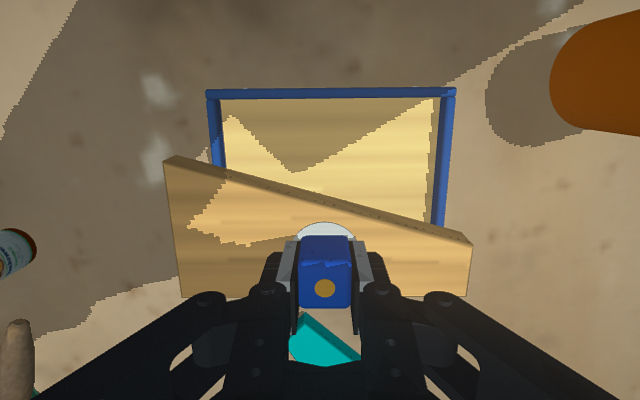

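arm_command --motion '[{"x": 0.038,"y": 0.0065,"z": 0.0105,"roll": -0.007,"fingers": 0}]'

```text
clock: 26.47
eef_pos: [0.51, 0.3468, 0.0921]
tool_rot: [-0.449, 0.546, 0.457, 0.54]
ft_force: [1.7, 1.7, -0.7]
grip_width: 0.021
```

```bash
python3 hold.py 4; python3 -c "
from plan import *
plan(.502,.348,.05,170.0)"
```

```text
now [0.5029 0.3443 0.0836] yaw 169.79 q6 -0.8 w 0.0208 F [ 0.4  0.  -1.2] t 26.67
roll -0.0036 | shift after roll (tool) [0.0336 0.0005 0.0039] | dist 0.034 | tilt [-0.0308 -0.0066 -0.9995]
```

arm_command --motion '[{"x": 0.034,"y": 0.0,"z": 0.004,"roll": -0.003,"fingers": 0}]'

```text
clock: 26.75
eef_pos: [0.509, 0.3499, 0.0578]
tool_rot: [-0.449, 0.547, 0.458, 0.538]
ft_force: [1.9, 2.3, -0.2]
grip_width: 0.0212
```

```bash
python3 hold.py 4; python3 -c "
from plan import *
plan(.502,.348,.028,170.0)"
```

```text
now [0.503  0.3468 0.0504] yaw 169.88 q6 -0.8 w 0.0206 F [-0.1  0.4 -0.7] t 26.95
roll -0.0021 | shift after roll (tool) [0.0224 0.0005 0.0013] | dist 0.022 | tilt [-0.0312 -0.0072 -0.9995]
```

arm_command --motion '[{"x": 0.0205,"y": 0.0005,"z": 0.001,"roll": -0.002,"fingers": 0}]'

```text
clock: 27.03
eef_pos: [0.5066, 0.3497, 0.036]
tool_rot: [-0.45, 0.548, 0.459, 0.536]
ft_force: [1.2, 0.6, -0.6]
grip_width: 0.021
```

```bash
python3 hold.py 4; python3 -c "
from plan import *
plan(.502,.348,.0269,170.0)"
```

```text
now [0.5026 0.3477 0.0314] yaw 169.97 q6 -0.8 w 0.021 F [ 0.3 -0.6 -1.1] t 27.23
roll -0.0006 | shift after roll (tool) [0.0045 0.0005 0.0002] | dist 0.005 | tilt [-0.0303 -0.0067 -0.9995]
```

arm_command --motion '[{"x": 0.004,"y": 0,"z": 0,"roll": 0,"fingers": 0},{"x": 0,"y": 0,"z": 0,"roll": 0,"fingers": 0.15}]'

```text
clock: 27.4
eef_pos: [0.5042, 0.3484, 0.0304]
tool_rot: [-0.449, 0.55, 0.459, 0.534]
ft_force: [-1.0, -0.3, -1.9]
grip_width: 0.0211
```

```bash
python3 hold.py 2; python3 -c "
from plan import *
plan(.502,.348,.0269,170.0)"
```

```text
now [0.5047 0.3488 0.031 ] yaw 169.96 q6 -0.8 w 0.0208 F [-0.3  0.3 -2.2] t 27.5
roll -0.0007 | shift after roll (tool) [ 0.0042  0.0024 -0.0013] | dist 0.005 | tilt [-0.0254 -0.0035 -0.9997]
```

arm_command --motion '[{"x": 0,"y": 0,"z": 0,"roll": 0,"fingers": 0.3},{"x": 0,"y": 0,"z": 0,"roll": 0,"fingers": 0.5}]'

```text
clock: 27.67
eef_pos: [0.5057, 0.3495, 0.0327]
tool_rot: [-0.45, 0.548, 0.459, 0.535]
ft_force: [-0.0, 0.0, -0.2]
grip_width: 0.0362
```

```bash
python3 hold.py 3
```

arm_command --motion '[{"x": -0.03,"y": 0,"z": 0,"roll": 0,"fingers": 0.6}]'

```text
clock: 27.9
eef_pos: [0.502, 0.3468, 0.0566]
tool_rot: [-0.449, 0.553, 0.459, 0.53]
ft_force: [-1.0, -0.6, -0.3]
grip_width: 0.0509
```

```bash
python3 hold.py 4
```

arm_command --motion '[{"x": -0.04,"y": 0,"z": 0,"roll": 0,"fingers": 0.6}]'

```text
clock: 28.18
eef_pos: [0.5022, 0.3464, 0.0948]
tool_rot: [-0.449, 0.554, 0.46, 0.53]
ft_force: [-0.7, -0.8, -1.0]
grip_width: 0.0512
```

```bash
python3 hold.py 4; python3 -c "
from plan import *
plan(.5373,.062,.12,193.8)
snap('wrist','w8')"
```

```text
now [0.5087 0.3507 0.1044] yaw 169.97 q6 -0.8 w 0.0509 F [-0.3 -0.5 -0.4] t 28.38
roll -0.4159 | shift after roll (tool) [-0.0142  0.0413 -0.2872] | dist 0.29 | tilt [-0.0188  0.001  -0.9998]
```

View pics/w8.png

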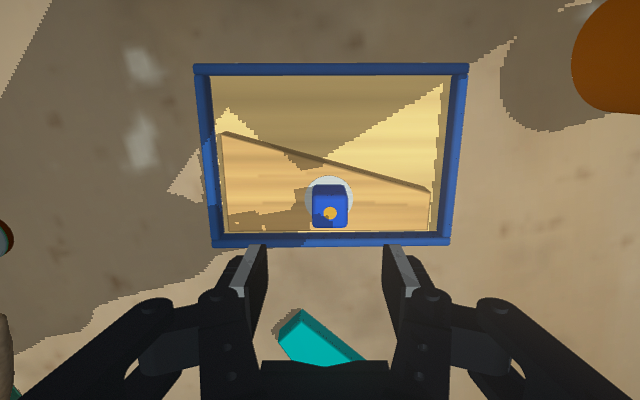

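arm_command --motion '[{"x": -0.015,"y": 0,"z": 0,"roll": -0.104,"fingers": 0.6},{"x": 0,"y": 0,"z": 0,"roll": -0.104,"fingers": 0.6},{"x": 0,"y": 0,"z": 0,"roll": -0.104,"fingers": 0.6},{"x": 0,"y": 0,"z": 0,"roll": -0.104,"fingers": 0.6}]'

```text
clock: 28.77
eef_pos: [0.5043, 0.3475, 0.1115]
tool_rot: [-0.553, 0.44, 0.567, 0.423]
ft_force: [-0.1, -0.0, 0.7]
grip_width: 0.0517
```

```bash
python3 hold.py 3
```

arm_command --motion '[{"x": 0,"y": 0.005,"z": -0.035,"roll": 0,"fingers": 0.6},{"x": 0,"y": 0.005,"z": -0.035,"roll": 0,"fingers": 0.6},{"x": 0,"y": 0.005,"z": -0.035,"roll": 0,"fingers": 0.6}]'

```text
clock: 29.17
eef_pos: [0.5139, 0.2463, 0.1082]
tool_rot: [-0.551, 0.442, 0.567, 0.423]
ft_force: [1.2, -1.3, 0.6]
grip_width: 0.0512
```

```bash
python3 hold.py 3
```

arm_command --motion '[{"x": 0,"y": 0.005,"z": -0.035,"roll": 0,"fingers": 0.6},{"x": 0,"y": 0.005,"z": -0.035,"roll": 0,"fingers": 0.6},{"x": 0,"y": 0.005,"z": -0.035,"roll": 0,"fingers": 0.6}]'

```text
clock: 29.57
eef_pos: [0.5258, 0.1447, 0.1076]
tool_rot: [-0.551, 0.44, 0.568, 0.424]
ft_force: [0.6, -0.7, 0.0]
grip_width: 0.0515
```

```bash
python3 hold.py 3; python3 -c "
from plan import *
plan(.5373,.062,.11,193.8)"
```

```text
now [0.5259 0.143  0.1076] yaw -165.71 q6 -1.56 w 0.0514 F [ 0.9  0.6 -0.8] t 29.72
roll 0.0085 | shift after roll (tool) [-0.0025  0.0083 -0.0813] | dist 0.082 | tilt [-0.0342 -0.0028 -0.9994]
```

arm_command --motion '[{"x": 0,"y": 0.004,"z": -0.04,"roll": 0.008,"fingers": 0.6},{"x": 0,"y": 0.004,"z": -0.04,"roll": 0,"fingers": 0.6}]'

```text
clock: 29.88
eef_pos: [0.5382, 0.0714, 0.1071]
tool_rot: [-0.549, 0.44, 0.568, 0.426]
ft_force: [0.3, -0.1, -0.9]
grip_width: 0.0512
```

```bash
python3 hold.py 4; python3 -c "
from plan import *
plan(.5373,.062,.06,193.8)
snap('wrist','w9')"
```

```text
now [0.5382 0.0703 0.1071] yaw -165.81 q6 -1.69 w 0.0514 F [ 0.6 -0.2  0.4] t 30.08
roll 0.0068 | shift after roll (tool) [ 0.0471  0.0013 -0.0084] | dist 0.048 | tilt [-0.0335  0.0023 -0.9994]
```

View pics/w9.png

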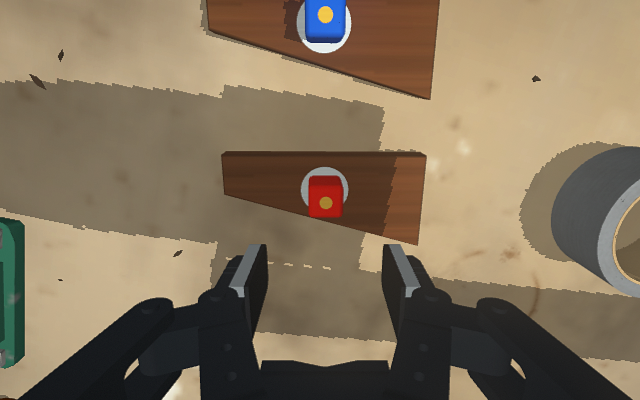

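```bash
python3 - <<'E'
from fit import *
from plan import plan
c=load('w9')
print(p2w(c,(326,203),.046),p2w(c,(325,15),.046))
T=[(.07,-.024),(-.07,-.024),(-.07,.044),(.07,.004)]
o=[((*T[i],.018),p) for i,p in {0:(222,156),1:(426,156),2:(417,244),3:(224,195)}.items()]+[((0,0,.046),(326,203))]
q,r=fitpose(c,o,(.53,.06),.2);print(q,np.degrees(q[2]),r.tolist())
plan(.5373,.061,.06,193.9)
E
```

```text
[0.53663413 0.06243849 0.046     ] [ 0.5629768  -0.03942886  0.046     ]
[0.53677507 0.06220344 0.23947319] 13.720802858129343 [[-1.7, -0.4], [0.9, -0.2], [1.1, 2.2], [-0.3, 0.5], [-0.1, -0.4]]
now [0.538  0.0709 0.1071] yaw -165.72 q6 -1.69 w 0.0513 F [-0.5 -0.   0.1] t 30.13
roll 0.0066 | shift after roll (tool) [ 0.047   0.0015 -0.01  ] | dist 0.048 | tilt [-0.0336  0.0022 -0.9994]
```

arm_command --motion '[{"x": 0.04,"y": 0.001,"z": -0.009,"roll": 0.007,"fingers": 0.5}]'

```text
clock: 30.22
eef_pos: [0.5447, 0.0657, 0.0738]
tool_rot: [-0.551, 0.437, 0.563, 0.433]
ft_force: [2.0, 0.2, 0.2]
grip_width: 0.0433
```

```bash
python3 hold.py 4; python3 -c "
from plan import *
plan(.5368,.0622,.0215,193.8)"
```

```text
now [0.5366 0.0636 0.0664] yaw -166.01 q6 -1.7 w 0.0428 F [ 0.5 -0.3  0.8] t 30.42
roll 0.0033 | shift after roll (tool) [ 0.0448 -0.0014 -0.0019] | dist 0.045 | tilt [-0.0369  0.0023 -0.9993]
```

arm_command --motion '[{"x": 0.03,"y": 0,"z": 0,"roll": 0,"fingers": 0.5}]'

```text
clock: 30.5
eef_pos: [0.5416, 0.0657, 0.0425]
tool_rot: [-0.55, 0.439, 0.565, 0.431]
ft_force: [1.7, 0.8, 0.3]
grip_width: 0.0427
```

```bash
python3 hold.py 4; python3 -c "
from plan import *
plan(.5368,.0622,.0215,193.8)"
```

```text
now [0.5355 0.0645 0.0373] yaw -165.94 q6 -1.7 w 0.0431 F [-0.  -0.6  0.2] t 30.7
roll 0.0045 | shift after roll (tool) [ 0.0158 -0.0013 -0.0027] | dist 0.016 | tilt [-0.0373  0.0023 -0.9993]
```

arm_command --motion '[{"x": 0.0145,"y": -0.001,"z": -0.0025,"roll": 0.004,"fingers": 0.5}]'

```text
clock: 30.78
eef_pos: [0.5397, 0.0635, 0.0267]
tool_rot: [-0.548, 0.442, 0.566, 0.43]
ft_force: [0.6, 0.5, -0.6]
grip_width: 0.0426
```

```bash
python3 hold.py 4; python3 -c "
from plan import *
plan(.5368,.0622,.0215,193.8)"
```

```text
now [0.5371 0.0626 0.0241] yaw -166.16 q6 -1.7 w 0.0428 F [-0.1  0.6  0.6] t 30.98
roll 0.0007 | shift after roll (tool) [ 0.0026  0.0003 -0.0003] | dist 0.003 | tilt [-0.036   0.0025 -0.9993]
```

arm_command --motion '[{"x": 0,"y": 0,"z": 0,"roll": 0,"fingers": 0}]'

```text
clock: 31.07
eef_pos: [0.5377, 0.0628, 0.0253]
tool_rot: [-0.546, 0.443, 0.567, 0.429]
ft_force: [-1.0, -0.5, -0.4]
grip_width: 0.0318
```

```bash
python3 hold.py 5;python3 -c "
from plan import *
plan(.5368,.0622,.0215,193.8)"
```

```text
now [0.5382 0.0628 0.0261] yaw -166.16 q6 -1.7 w 0.0207 F [-2.4  0.5  6. ] t 31.32
roll 0.0007 | shift after roll (tool) [ 0.0046  0.0013 -0.0003] | dist 0.005 | tilt [-0.0332  0.0031 -0.9994]
```

arm_command --motion '[{"x": 0,"y": 0,"z": 0,"roll": 0,"fingers": 0.4},{"x": 0.006,"y": 0.0005,"z": 0,"roll": 0,"fingers": 0.4}]'

```text
clock: 31.48
eef_pos: [0.5398, 0.063, 0.0229]
tool_rot: [-0.548, 0.441, 0.565, 0.431]
ft_force: [0.7, -0.9, -0.5]
grip_width: 0.0341
```

```bash
python3 hold.py 5; python3 st.py
```

```text
[0.5377 0.0627 0.0208] tilt [-0.0326  0.0032] yaw -166.2 q [ 0.1123  0.524  -0.1639  0.915   0.0069 -1.6999] v [-0.001 -0.001  0.005 -0.001  0.     0.002] tau [  0.  -45.2  20.    0.2   0.    0. ]
```

arm_command --motion '[{"x": 0,"y": 0,"z": 0,"roll": 0,"fingers": 0}]'

```text
clock: 31.82
eef_pos: [0.5376, 0.0627, 0.0206]
tool_rot: [-0.547, 0.442, 0.566, 0.43]
ft_force: [0.6, -1.0, 0.2]
grip_width: 0.0235
```

```bash
python3 hold.py 5;python3 -c "
from plan import *
plan(.5368,.0622,.0215,193.8)"
```

```text
now [0.5379 0.0628 0.0214] yaw -166.17 q6 -1.7 w 0.0214 F [-1.6 -0.2  5. ] t 32.07
roll 0.0006 | shift after roll (tool) [-0.      0.0012 -0.0003] | dist 0.001 | tilt [-0.032   0.0034 -0.9995]
```

arm_command --motion '[{"x": -0.035,"y": 0,"z": 0,"roll": 0,"fingers": 0}]'

```text
clock: 32.15
eef_pos: [0.5333, 0.062, 0.0505]
tool_rot: [-0.543, 0.446, 0.569, 0.427]
ft_force: [-1.5, -0.7, -1.5]
grip_width: 0.021
```

```bash
python3 hold.py 4
```

arm_command --motion '[{"x": -0.035,"y": 0,"z": 0,"roll": 0,"fingers": 0}]'

```text
clock: 32.43
eef_pos: [0.5344, 0.0619, 0.0849]
tool_rot: [-0.543, 0.446, 0.57, 0.427]
ft_force: [-1.2, -0.5, -2.3]
grip_width: 0.0209
```

```bash
python3 hold.py 4; python3 st.py
```

```text
[0.541  0.0626 0.0917] tilt [-0.0295  0.0036] yaw -166.2 q [ 0.1114  0.4475 -0.0767  1.0755  0.0068 -1.7008] v [ 0.001  0.021 -0.035  0.     0.     0.002] tau [ -0.  -46.   23.7   0.2   0.   -0. ]
```

arm_command --motion '[{"x": -0.03,"y": 0,"z": 0,"roll": 0,"fingers": 0}]'

```text
clock: 32.72
eef_pos: [0.5363, 0.0619, 0.1149]
tool_rot: [-0.544, 0.445, 0.569, 0.427]
ft_force: [-1.0, 0.4, -1.7]
grip_width: 0.0207
```

```bash
python3 hold.py 4; python3 st.py
```

```text
[0.5417 0.0625 0.1208] tilt [-0.03    0.0036] yaw -166.2 q [ 0.111   0.4225 -0.0335  1.1443  0.0069 -1.7011] v [ 0.001  0.015 -0.027  0.     0.     0.001] tau [ -0.  -45.5  24.5   0.3   0.   -0. ]
```

arm_command --motion '[{"x": 0,"y": 0,"z": 0,"roll": 0.109,"fingers": 0},{"x": 0,"y": 0,"z": 0,"roll": 0.109,"fingers": 0},{"x": 0,"y": 0,"z": 0,"roll": 0.109,"fingers": 0},{"x": 0,"y": 0,"z": 0,"roll": 0.109,"fingers": 0},{"x": 0,"y": 0,"z": 0,"roll": 0.109,"fingers": 0},{"x": 0,"y": 0,"z": 0,"roll": 0.109,"fingers": 0}]'

```text
clock: 33.42
eef_pos: [0.5336, 0.0616, 0.1078]
tool_rot: [-0.368, 0.612, 0.388, 0.582]
ft_force: [-0.4, -0.0, -1.2]
grip_width: 0.0207
```

```bash
python3 hold.py 4; python3 -c "
from plan import *
plan(.552,-.357,.12,156.4)"
```

```text
now [0.5342 0.0617 0.1088] yaw 155.12 q6 -1.03 w 0.0207 F [ 0.4 -0.4 -1.5] t 33.62
roll -0.0223 | shift after roll (tool) [-0.0122 -0.1832 -0.3769] | dist 0.419 | tilt [-0.0491  0.0013 -0.9988]
```

arm_command --motion '[{"x": -0.008,"y": -0.0153,"z": -0.0315,"roll": -0.022,"fingers": 0},{"x": -0.002,"y": -0.0153,"z": -0.0315,"roll": 0,"fingers": 0},{"x": -0.002,"y": -0.0153,"z": -0.0315,"roll": 0,"fingers": 0},{"x": -0.002,"y": -0.0153,"z": -0.0315,"roll": 0,"fingers": 0}]'

```text
clock: 33.95
eef_pos: [0.5405, -0.0745, 0.1198]
tool_rot: [-0.384, 0.601, 0.407, 0.572]
ft_force: [1.3, -0.3, -0.8]
grip_width: 0.0209
```

```bash
python3 hold.py 4; python3 st.py
```

```text
[ 0.5404 -0.0746  0.1196] tilt [-0.0524  0.0044] yaw 157.7 q [-0.1357  0.4415 -0.0078  1.1741 -0.0027 -1.3169] v [ 0.039 -0.002 -0.011  0.003  0.004  0.009] tau [ -1.1 -45.3  23.8   0.4  -0.1  -0. ]
```

arm_command --motion '[{"x": -0.002,"y": -0.0153,"z": -0.0315,"roll": 0,"fingers": 0},{"x": -0.002,"y": -0.0153,"z": -0.0315,"roll": 0,"fingers": 0},{"x": -0.002,"y": -0.0153,"z": -0.0315,"roll": 0,"fingers": 0},{"x": -0.002,"y": -0.0153,"z": -0.0315,"roll": 0,"fingers": 0}]'

```text
clock: 34.48
eef_pos: [0.5507, -0.2059, 0.1246]
tool_rot: [-0.387, 0.596, 0.415, 0.568]
ft_force: [1.2, 0.2, -0.7]
grip_width: 0.0207
```

```bash
python3 hold.py 4; python3 -c "
from plan import *
plan(.552,-.357,.12,156.4)"
```

```text
now [ 0.5504 -0.206   0.1242] yaw 158.86 q6 -1.55 w 0.0209 F [-0.7  1.3 -0.9] t 34.68
roll 0.043 | shift after roll (tool) [ 0.0022 -0.062  -0.1377] | dist 0.151 | tilt [-0.0565  0.0103 -0.9983]
```

arm_command --motion '[{"x": 0,"y": -0.0155,"z": -0.0335,"roll": 0.043,"fingers": 0},{"x": 0,"y": -0.0155,"z": -0.0335,"roll": 0.005,"fingers": 0},{"x": 0,"y": -0.0155,"z": -0.0335,"roll": 0.005,"fingers": 0}]'

```text
clock: 34.93
eef_pos: [0.5563, -0.3046, 0.122]
tool_rot: [-0.373, 0.604, 0.407, 0.575]
ft_force: [0.6, 0.1, -0.4]
grip_width: 0.0214
```

```bash
python3 hold.py 4; python3 -c "
from plan import *
plan(.552,-.357,.12,156.4)
snap('wrist','w10')"
```

```text
now [ 0.5556 -0.3057  0.1215] yaw 156.7 q6 -1.66 w 0.0211 F [-0.3  0.  -1. ] t 35.13
roll 0.0052 | shift after roll (tool) [ 0.0008 -0.0173 -0.0484] | dist 0.051 | tilt [-0.0605  0.0169 -0.998 ]
```

View pics/w10.png

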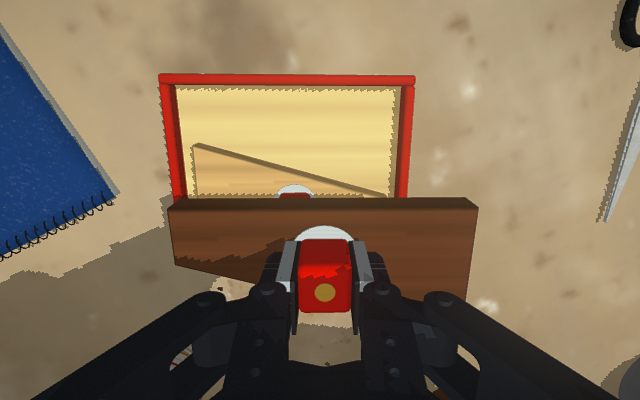

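```bash
python3 - <<'E'
from fit import *
c=load('w4'); D=[(.087,-.063),(-.087,-.063),(.087,.063),(-.087,.063)]
o=[((*d,.018),p) for d,p in zip(D,[(182,66),(437,67),(202,241),(424,235)])]
q,r=fitpose(c,o,(.56,-.33),-.4);print('tray',q[:2],np.degrees(q[2]),r.tolist())
T=[(.07,-.024),(-.07,-.024),(-.07,.044),(.07,.004)]
o=[((*T[i],.023),p) for i,p in {1:(222,228),2:(215,138),3:(408,189)}.items()]+[((0,0,.051),(319,210))]
u,r=fitpose(c,o,(.57,-.31),2.7);print('up_red',u[:2],np.degrees(u[2]),r.tolist())
t=q[2];M=np.array([[np.cos(t),np.sin(t)],[-np.sin(t),np.cos(t)]]);print('in tray',M@(u[:2]-q[:2]),np.degrees(u[2]-t))
c=load('w10');a=p2w(c,(160,75),.018);b=p2w(c,(416,77),.018);e=(a-b)[:2];th=np.arctan2(e[1],e[0])
m=(a+b)[:2]/2;print('w10',m+.063*np.array([-np.sin(th),np.cos(th)]),np.degrees(th),np.linalg.norm(e))
E
```

```text
tray [ 0.56233038 -0.33342559] -23.51388521149003 [[-1.1, -0.5], [2.8, -0.6], [-1.7, 1.9], [1.5, 1.2]]
up_red [ 0.57217255 -0.30779901] 156.4009459057511 [[0.0, 2.3], [-1.1, -0.8], [3.2, 1.0], [-0.1, -0.9]]
in tray [-0.00119936  0.02742538] 179.9148311172411
w10 [ 0.56236074 -0.3326045 ] -23.628492920250483 0.1715337127483082
```

arm_command --motion '[{"x": 0.0,"y": -0.0165,"z": -0.0415,"roll": 0.005,"fingers": 0}]'

```text
clock: 35.27
eef_pos: [0.5554, -0.3392, 0.1208]
tool_rot: [-0.372, 0.603, 0.41, 0.575]
ft_force: [1.1, 0.4, -1.5]
grip_width: 0.0209
```

```bash
python3 hold.py 4; python3 -c "
from plan import *
plan(.5515,-.3578,.085,156.45)"
```

```text
now [ 0.5546 -0.3472  0.1207] yaw 156.55 q6 -1.71 w 0.0211 F [-0.1  0.7 -1.5] t 35.47
roll 0.0018 | shift after roll (tool) [ 0.0356 -0.0036 -0.0107] | dist 0.037 | tilt [-0.0612  0.0179 -0.998 ]
```

arm_command --motion '[{"x": 0.03,"y": -0.0035,"z": -0.0105,"roll": 0.002,"fingers": 0}]'

```text
clock: 35.55
eef_pos: [0.5568, -0.3566, 0.0974]
tool_rot: [-0.375, 0.603, 0.402, 0.578]
ft_force: [1.6, -0.4, -1.4]
grip_width: 0.0209
```

```bash
python3 hold.py 5; python3 -c "
from plan import *
plan(.5515,-.3578,.05,156.45)"
```

```text
now [ 0.552  -0.356   0.0912] yaw 156.53 q6 -1.73 w 0.0208 F [ 0.4 -0.2 -1.1] t 35.8
roll 0.0014 | shift after roll (tool) [ 0.0411 -0.0028 -0.0015] | dist 0.041 | tilt [-0.0618  0.0187 -0.9979]
```

arm_command --motion '[{"x": 0.039,"y": -0.0025,"z": -0.0015,"roll": 0.001,"fingers": 0}]'

```text
clock: 35.88
eef_pos: [0.558, -0.3603, 0.0621]
tool_rot: [-0.376, 0.603, 0.399, 0.579]
ft_force: [1.5, -1.5, -0.2]
grip_width: 0.0213
```

```bash
python3 hold.py 5; python3 -c "
from plan import *
plan(.5515,-.3578,.031,156.45)"
```

```text
now [ 0.5521 -0.3574  0.0537] yaw 156.52 q6 -1.73 w 0.0208 F [-0.6 -1.1 -2. ] t 36.13
roll 0.0012 | shift after roll (tool) [ 0.0227 -0.001  -0.0004] | dist 0.023 | tilt [-0.0607  0.0181 -0.998 ]
```

arm_command --motion '[{"x": 0.022,"y": -0.001,"z": -0.0005,"roll": 0.001,"fingers": 0}]'

```text
clock: 36.22
eef_pos: [0.556, -0.3603, 0.0386]
tool_rot: [-0.374, 0.604, 0.401, 0.579]
ft_force: [2.0, -0.2, 0.1]
grip_width: 0.0212
```

```bash
python3 hold.py 5; python3 -c "
from plan import *
plan(.5515,-.3578,.0285,156.45)"
```

```text
now [ 0.5521 -0.3582  0.0333] yaw 156.47 q6 -1.73 w 0.0211 F [ 1.   0.4 -1. ] t 36.47
roll 0.0003 | shift after roll (tool) [0.0048 0.0004 0.0001] | dist 0.005 | tilt [-0.0593  0.0172 -0.9981]
```

arm_command --motion '[{"x": 0.005,"y": 0,"z": 0,"roll": 0,"fingers": 0}]'

```text
clock: 36.55
eef_pos: [0.5532, -0.359, 0.0307]
tool_rot: [-0.372, 0.605, 0.403, 0.578]
ft_force: [1.0, -0.8, -1.4]
grip_width: 0.021
```

```bash
python3 hold.py 4; python3 st.py; python3 -c "
from h import *; print(get_obs()['ft_force'])"
```

```text
[ 0.552  -0.3583  0.0288] tilt [-0.0587  0.0169] yaw 156.5 q [-0.5677  0.7352  0.2554  1.1496 -0.0173 -1.7273] v [-0.     0.     0.001 -0.001 -0.003  0.   ] tau [  0.  -57.   23.    0.5  -0.1  -0. ]
[ 0.46673668  0.45433921 -0.93293943]
```

arm_command --motion '[{"x": 0,"y": 0,"z": 0,"roll": 0,"fingers": 0.2},{"x": 0,"y": 0,"z": 0,"roll": 0,"fingers": 0.4}]'

```text
clock: 36.92
eef_pos: [0.5522, -0.3585, 0.0295]
tool_rot: [-0.371, 0.605, 0.403, 0.577]
ft_force: [-0.1, -0.2, -0.3]
grip_width: 0.0317
```

```bash
python3 hold.py 5; python3 st.py
```

```text
[ 0.5522 -0.3584  0.0293] tilt [-0.0581  0.0166] yaw 156.5 q [-0.5678  0.7347  0.2559  1.1499 -0.0173 -1.7273] v [ 0.002  0.    -0.001  0.002  0.    -0.001] tau [ -0.  -56.4  22.8   0.4  -0.1   0. ]
```

arm_command --motion '[{"x": -0.035,"y": 0,"z": 0,"roll": 0,"fingers": 0.5}]'

```text
clock: 37.25
eef_pos: [0.5493, -0.356, 0.0568]
tool_rot: [-0.366, 0.607, 0.408, 0.575]
ft_force: [-1.0, 0.4, -1.6]
grip_width: 0.0426
```

```bash
python3 hold.py 4
```

arm_command --motion '[{"x": -0.04,"y": 0,"z": 0,"roll": 0,"fingers": 0.6}]'

```text
clock: 37.53
eef_pos: [0.5517, -0.3567, 0.0962]
tool_rot: [-0.366, 0.607, 0.408, 0.575]
ft_force: [-0.5, 0.4, -2.1]
grip_width: 0.0511
```

```bash
python3 hold.py 4; python3 -c "
from plan import *
plan(.563,-.0394,.12,194)
snap('wrist','w11')"
```

```text
now [ 0.5585 -0.3608  0.1067] yaw 156.46 q6 -1.73 w 0.0515 F [ 0.9  0.4 -0.8] t 37.73
roll -0.6553 | shift after roll (tool) [-0.0204 -0.0813  0.3106] | dist 0.322 | tilt [-0.0524  0.0129 -0.9985]
```

View pics/w11.png

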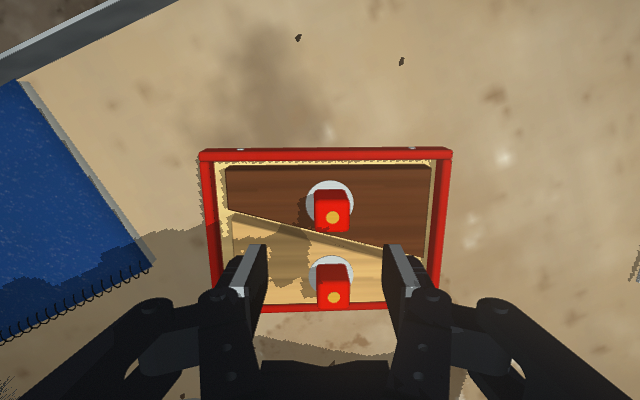

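arm_command --motion '[{"x": -0.02,"y": 0,"z": 0,"roll": -0.11,"fingers": 0.6},{"x": 0,"y": 0,"z": 0,"roll": -0.11,"fingers": 0.6},{"x": 0,"y": 0,"z": 0,"roll": -0.11,"fingers": 0.6},{"x": 0,"y": 0,"z": 0,"roll": -0.11,"fingers": 0.6},{"x": 0,"y": 0,"z": 0,"roll": -0.11,"fingers": 0.6},{"x": 0,"y": 0,"z": 0,"roll": -0.11,"fingers": 0.6}]'

```text
clock: 38.28
eef_pos: [0.5529, -0.3571, 0.1141]
tool_rot: [-0.539, 0.433, 0.59, 0.417]
ft_force: [-0.4, -0.9, -0.4]
grip_width: 0.0514
```

```bash
python3 hold.py 4; python3 -c "
from plan import *
plan(.65,-.06,.19,193.9)"
```

```text
now [ 0.5531 -0.3572  0.1147] yaw -164.43 q6 -2.41 w 0.0512 F [-0.1 -0.2  0.3] t 38.48
roll 0.0292 | shift after roll (tool) [-0.074  -0.1605  0.2687] | dist 0.322 | tilt [-0.0708  0.0246 -0.9972]
```

arm_command --motion '[{"x": -0.009,"y": -0.016,"z": 0.027,"roll": 0.03,"fingers": 0.6},{"x": -0.009,"y": -0.016,"z": 0.027,"roll": 0,"fingers": 0.6},{"x": -0.009,"y": -0.016,"z": 0.027,"roll": 0,"fingers": 0.6},{"x": -0.009,"y": -0.016,"z": 0.027,"roll": 0,"fingers": 0.6},{"x": -0.009,"y": -0.016,"z": 0.027,"roll": 0,"fingers": 0.6}]'

```text
clock: 38.9
eef_pos: [0.5987, -0.2107, 0.155]
tool_rot: [-0.521, 0.454, 0.577, 0.434]
ft_force: [0.8, 0.1, -0.4]
grip_width: 0.0512
```

```bash
python3 hold.py 3; python3 st.py
```

```text
[ 0.6001 -0.2095  0.1559] tilt [-0.0773  0.0261] yaw -167.5 q [-3.3540e-01  6.1860e-01  3.8420e-01  1.4181e+00 -8.0000e-04 -2.1229e+00] v [-0.053  0.014 -0.019 -0.006 -0.022 -0.016] tau [  1.6 -54.2  24.9   0.7   0.2   0.1]
```

arm_command --motion '[{"x": -0.009,"y": -0.016,"z": 0.027,"roll": 0,"fingers": 0.6},{"x": -0.009,"y": -0.016,"z": 0.027,"roll": 0,"fingers": 0.6},{"x": -0.009,"y": -0.016,"z": 0.027,"roll": 0,"fingers": 0.6},{"x": -0.009,"y": -0.016,"z": 0.027,"roll": 0,"fingers": 0.6},{"x": -0.009,"y": -0.016,"z": 0.027,"roll": 0,"fingers": 0.6}]'

```text
clock: 39.47
eef_pos: [0.6502, -0.0693, 0.196]
tool_rot: [-0.515, 0.463, 0.574, 0.437]
ft_force: [0.1, -0.7, 0.3]
grip_width: 0.0515
```

```bash
python3 hold.py 3; python3 -c "
from plan import *
plan(.563,-.0394,.1,193.9)"
```

```text
now [ 0.6511 -0.0677  0.1962] yaw -168.69 q6 -1.88 w 0.0512 F [ 0.1 -0.5 -0.2] t 39.62
roll -0.0452 | shift after roll (tool) [0.104  0.0708 0.0445] | dist 0.134 | tilt [-0.0859  0.0238 -0.996 ]
```

arm_command --motion '[{"x": 0.022,"y": 0.015,"z": 0.009,"roll": -0.045,"fingers": 0.6},{"x": 0.022,"y": 0.015,"z": 0.009,"roll": 0,"fingers": 0.6},{"x": 0.022,"y": 0.015,"z": 0.009,"roll": 0,"fingers": 0.6},{"x": 0.022,"y": 0.015,"z": 0.009,"roll": 0,"fingers": 0.6}]'

```text
clock: 39.95
eef_pos: [0.5806, -0.0519, 0.1134]
tool_rot: [-0.529, 0.45, 0.578, 0.428]
ft_force: [1.0, 0.2, 0.1]
grip_width: 0.051
```

```bash
python3 hold.py 4; python3 -c "
from plan import *
plan(.563,-.0394,.08,193.9)"
```

```text
now [ 0.581  -0.0516  0.1142] yaw -166.65 q6 -1.9 w 0.0507 F [ 0.6 -0.4  0.4] t 40.15
roll -0.0095 | shift after roll (tool) [0.0357 0.0122 0.0149] | dist 0.041 | tilt [-0.0753  0.0198 -0.997 ]
```

```bash
python3 -c "
from plan import *
plan(.71,-.05,.24,193.9)"
```

```text
now [ 0.581  -0.0516  0.1142] yaw -166.65 q6 -1.9 w 0.0507 F [ 0.6 -0.4  0.4] t 40.15
roll -0.0095 | shift after roll (tool) [-0.1351 -0.1167 -0.0245] | dist 0.18 | tilt [-0.0753  0.0198 -0.997 ]
```

arm_command --motion '[{"x": -0.023,"y": -0.0195,"z": -0.004,"roll": -0.009,"fingers": 0.6},{"x": -0.023,"y": -0.0195,"z": -0.004,"roll": 0,"fingers": 0.6},{"x": -0.023,"y": -0.0195,"z": -0.004,"roll": 0,"fingers": 0.6},{"x": -0.023,"y": -0.0195,"z": -0.004,"roll": 0,"fingers": 0.6},{"x": -0.023,"y": -0.0195,"z": -0.004,"roll": 0,"fingers": 0.6},{"x": -0.015,"y": -0.015,"z": -0.003,"roll": 0,"fingers": 0.6}]'

```text
clock: 40.65
eef_pos: [0.7095, -0.0591, 0.2431]
tool_rot: [-0.53, 0.45, 0.577, 0.429]
ft_force: [1.7, 0.3, 1.8]
grip_width: 0.0513
```

```bash
python3 hold.py 3; python3 st.py
```

```text
[ 0.7097 -0.059   0.2406] tilt [-0.0712  0.018 ] yaw -166.8 q [-0.0879  0.8028  0.9387  1.7793  0.0117 -1.8879] v [ 0.003 -0.025 -0.159 -0.026  0.001 -0.   ] tau [  0.2 -62.   26.8   0.7   0.    0. ]
```

arm_command --motion '[{"x": -0.01,"y": -0.014,"z": -0.002,"roll": 0,"fingers": 0.6},{"x": -0.01,"y": -0.014,"z": -0.002,"roll": 0,"fingers": 0.6},{"x": -0.008,"y": -0.01,"z": -0.002,"roll": 0,"fingers": 0.6}]'

```text
clock: 41.05
eef_pos: [0.7302, -0.058, 0.2441]
tool_rot: [-0.518, 0.458, 0.586, 0.422]
ft_force: [2.7, -0.3, -2.8]
grip_width: 0.0513
```

```bash
python3 st.py
```

```text
[ 0.7302 -0.058   0.2441] tilt [-0.1069  0.0207] yaw -167.0 q [-0.0841  0.9638  1.267   1.9825  0.0116 -1.8801] v [ 0.002 -0.061  0.011 -0.073 -0.004  0.017] tau [ -0.1 -83.5  30.5   3.2   0.   -0. ]
```

arm_command --motion '[{"x": -0.008,"y": -0.01,"z": -0.002,"roll": 0,"fingers": 0.6},{"x": -0.008,"y": -0.01,"z": -0.002,"roll": 0,"fingers": 0.6}]'

```text
clock: 41.22
eef_pos: [0.7347, -0.0577, 0.2448]
tool_rot: [-0.521, 0.456, 0.582, 0.425]
ft_force: [0.8, 0.5, 0.0]
grip_width: 0.0514
```

```bash
python3 st.py
```

```text
[ 0.7347 -0.0577  0.2448] tilt [-0.0952  0.0195] yaw -167.1 q [-0.0831  0.9646  1.2718  1.9747  0.0116 -1.8771] v [ 0.007 -0.041  0.02  -0.071  0.002  0.019] tau [ -0.  -66.3  24.5   1.    0.   -0. ]
```

At the limit clamp now. I'll keep trimming up and out in small rows, toward about +0.06 tilt.

arm_command --motion '[{"x": -0.014,"y": -0.013,"z": -0.002,"roll": 0,"fingers": 0.6},{"x": -0.014,"y": -0.013,"z": -0.002,"roll": 0,"fingers": 0.6},{"x": -0.014,"y": -0.013,"z": -0.002,"roll": 0,"fingers": 0.6},{"x": -0.014,"y": -0.013,"z": -0.002,"roll": 0,"fingers": 0.6}]'

```text
clock: 41.55
eef_pos: [0.7438, -0.0518, 0.2762]
tool_rot: [-0.541, 0.444, 0.563, 0.439]
ft_force: [-0.4, -0.2, -0.1]
grip_width: 0.0508
```

```bash
python3 st.py
```

```text
[ 0.7438 -0.0518  0.2762] tilt [-0.0297  0.0146] yaw -167.3 q [-0.0746  0.923   1.275   1.9536  0.0124 -1.8663] v [ 0.029 -0.147  0.004 -0.066  0.002  0.032] tau [ -0.2 -62.7  23.6   0.3   0.   -0. ]
```

arm_command --motion '[{"x": -0.014,"y": -0.013,"z": -0.002,"roll": 0,"fingers": 0.6},{"x": -0.014,"y": -0.013,"z": -0.002,"roll": 0,"fingers": 0.6},{"x": -0.014,"y": -0.013,"z": -0.002,"roll": 0,"fingers": 0.6},{"x": -0.014,"y": -0.013,"z": -0.002,"roll": 0,"fingers": 0.6}]'

```text
clock: 41.88
eef_pos: [0.7502, -0.0445, 0.3121]
tool_rot: [0.56, -0.43, -0.543, -0.453]
ft_force: [0.5, -0.4, -0.0]
grip_width: 0.0512
```

```bash
python3 st.py; python3 hold.py 3; python3 -c "
from plan import *
plan(.563,-.0394,.14,193.9)"
```

```text
[ 0.7502 -0.0445  0.3121] tilt [0.039  0.0102] yaw -167.3 q [-0.0644  0.8749  1.2748  1.9324  0.0127 -1.856 ] v [ 0.031 -0.135 -0.005 -0.06   0.     0.03 ] tau [ -0.2 -61.8  23.9  -0.2   0.   -0. ]
now [ 0.75   -0.0445  0.3119] yaw -167.33 q6 -1.86 w 0.0514 F [ 0.9 -0.5  1. ] t 42.03
roll -0.0214 | shift after roll (tool) [0.1647 0.1869 0.0496] | dist 0.254 | tilt [ 0.0382  0.0102 -0.9992]
```

arm_command --motion '[{"x": 0.0235,"y": 0.0267,"z": 0.007,"roll": -0.02,"fingers": 0.6},{"x": 0.0235,"y": 0.0267,"z": 0.007,"roll": 0,"fingers": 0.6},{"x": 0.0235,"y": 0.0267,"z": 0.007,"roll": 0,"fingers": 0.6},{"x": 0.0235,"y": 0.0267,"z": 0.007,"roll": 0,"fingers": 0.6}]'

```text
clock: 42.37
eef_pos: [0.6814, -0.0427, 0.2353]
tool_rot: [0.565, -0.426, -0.543, -0.452]
ft_force: [1.3, 0.4, -0.2]
grip_width: 0.0512
```

```bash
python3 hold.py 4; python3 -c "
from plan import *
plan(.563,-.0394,.14,193.9)"
```

```text
now [ 0.6775 -0.0424  0.2324] yaw -166.74 q6 -1.87 w 0.0514 F [ 0.9 -0.   1. ] t 42.57
roll -0.0112 | shift after roll (tool) [0.0885 0.1136 0.0302] | dist 0.147 | tilt [ 0.034   0.0103 -0.9994]
```

arm_command --motion '[{"x": 0.022,"y": 0.028,"z": 0.007,"roll": -0.01,"fingers": 0.6},{"x": 0.022,"y": 0.028,"z": 0.007,"roll": 0,"fingers": 0.6}]'

```text
clock: 42.73
eef_pos: [0.6386, -0.0426, 0.197]
tool_rot: [0.573, -0.419, -0.54, -0.453]
ft_force: [-0.8, -0.2, -1.3]
grip_width: 0.051
```

```bash
python3 hold.py 4; python3 st.py
```

```text
[ 0.637  -0.0425  0.1969] tilt [0.0635 0.0084] yaw -166.1 q [-0.0728  0.483   0.2658  1.2908  0.013  -1.8849] v [ 0.002  0.     0.081 -0.007  0.001  0.001] tau [ -0.  -47.4  23.1  -0.1   0.   -0. ]
```

arm_command --motion '[{"x": 0.03,"y": 0.028,"z": 0.007,"roll": 0,"fingers": 0.6},{"x": 0.022,"y": 0.02,"z": 0.005,"roll": 0,"fingers": 0.6}]'

```text
clock: 43.1
eef_pos: [0.6103, -0.0432, 0.1548]
tool_rot: [0.582, -0.412, -0.53, -0.459]
ft_force: [-1.4, 0.3, -0.6]
grip_width: 0.0514
```

```bash
python3 hold.py 4;  python3 -c "
from plan import *
plan(.563,-.0394,.08,193.9)"
```

```text
now [ 0.6104 -0.0431  0.1558] yaw -166.07 q6 -1.89 w 0.051 F [0.2 0.3 0.8] t 43.3
roll 0.0005 | shift after roll (tool) [0.0707 0.0523 0.0162] | dist 0.089 | tilt [ 0.0984  0.0061 -0.9951]
```

arm_command --motion '[{"x": -0.04,"y": 0,"z": 0,"roll": 0,"fingers": 0.6},{"x": -0.04,"y": 0,"z": 0,"roll": 0,"fingers": 0.6},{"x": -0.04,"y": 0,"z": 0,"roll": 0,"fingers": 0.6},{"x": -0.04,"y": 0,"z": 0,"roll": 0,"fingers": 0.6},{"x": 0,"y": 0,"z": 0,"roll": 0,"fingers": 0.6},{"x": 0,"y": 0,"z": 0,"roll": 0,"fingers": 0.6},{"x": 0,"y": 0,"z": 0,"roll": 0,"fingers": 0.6}]'

```text
clock: 43.88
eef_pos: [0.6149, -0.0449, 0.3415]
tool_rot: [0.595, -0.403, -0.516, -0.466]
ft_force: [0.2, 0.9, -0.4]
grip_width: 0.0513
```

```bash
python3 hold.py 4;  python3 -c "
from plan import *
plan(.563,-.0394,.08,193.9)"
```

```text
now [ 0.6119 -0.0448  0.3358] yaw -165.96 q6 -1.89 w 0.0511 F [0.2 0.3 0.9] t 44.08
roll 0.0024 | shift after roll (tool) [0.2472 0.0786 0.024 ] | dist 0.26 | tilt [ 0.1314  0.0037 -0.9913]
```

```bash
python3 hold.py 6; python3 st.py
```

```text
[ 0.6115 -0.0448  0.3358] tilt [0.1313 0.0037] yaw -166.0 q [-0.0801  0.3523  0.4176  1.5051  0.0142 -1.8931] v [-0.001 -0.002  0.006  0.001  0.     0.   ] tau [  0.  -44.   26.7  -1.    0.    0. ]
```

arm_command --motion '[{"x": -0.03,"y": 0,"z": 0,"roll": 0,"fingers": 0.6},{"x": 0.02,"y": 0,"z": 0,"roll": 0,"fingers": 0.6},{"x": 0,"y": 0,"z": 0,"roll": 0,"fingers": 0.6},{"x": 0,"y": 0,"z": 0,"roll": 0,"fingers": 0.6}]'

```text
clock: 44.72
eef_pos: [0.6078, -0.0447, 0.3438]
tool_rot: [0.59, -0.407, -0.522, -0.463]
ft_force: [-0.2, -0.4, 0.8]
grip_width: 0.0514
```

```bash
python3 st.py; python3 hold.py 6; python3 st.py
```

```text
[ 0.6078 -0.0447  0.3438] tilt [0.1242 0.0043] yaw -166.0 q [-0.0804  0.3524  0.4392  1.5339  0.0143 -1.8933] v [ 0.     0.035 -0.084 -0.012 -0.001  0.   ] tau [ -0.  -39.6  24.   -0.8   0.    0. ]
[ 0.6079 -0.0447  0.343 ] tilt [0.123  0.0044] yaw -166.0 q [-0.0804  0.3534  0.4386  1.5334  0.0143 -1.8933] v [ 0.001 -0.    -0.004 -0.001 -0.     0.001] tau [ -0.  -43.9  26.6  -0.9   0.   -0. ]
```

arm_command --motion '[{"x": -0.0415,"y": 0.005,"z": 0,"roll": 0,"fingers": 0.6},{"x": -0.0415,"y": 0.005,"z": 0,"roll": 0,"fingers": 0.6},{"x": -0.0415,"y": 0.005,"z": 0,"roll": 0,"fingers": 0.6},{"x": 0,"y": 0,"z": 0,"roll": 0,"fingers": 0.6},{"x": 0,"y": 0,"z": 0,"roll": 0,"fingers": 0.6},{"x": 0,"y": 0,"z": 0,"roll": 0,"fingers": 0.6},{"x": 0,"y": 0,"z": 0,"roll": 0,"fingers": 0.6}]'

```text
clock: 45.6
eef_pos: [0.5742, -0.0486, 0.4644]
tool_rot: [0.586, -0.409, -0.526, -0.461]
ft_force: [-0.9, -0.2, -0.0]
grip_width: 0.051
```

```bash
python3 st.py; python3 hold.py 4; python3 st.py
```

```text
[ 0.5742 -0.0486  0.4644] tilt [0.1119 0.0052] yaw -166.0 q [-0.0926  0.3657  0.7813  1.8752  0.0156 -1.9057] v [-0.001 -0.006 -0.    -0.005 -0.001 -0.   ] tau [ -0.  -43.3  25.   -0.8   0.   -0. ]
[ 0.5739 -0.0485  0.4633] tilt [0.1093 0.0054] yaw -166.0 q [-0.0926  0.3666  0.7801  1.8757  0.0155 -1.9057] v [ 0.     0.     0.003  0.004 -0.001 -0.001] tau [ -0.  -42.7  24.5  -0.8   0.    0. ]
```

arm_command --motion '[{"x": 0.0415,"y": -0.005,"z": 0.001,"roll": 0,"fingers": 0.6}]'

```text
clock: 45.88
eef_pos: [0.5844, -0.0467, 0.4319]
tool_rot: [0.59, -0.407, -0.522, -0.463]
ft_force: [0.6, 0.1, 2.4]
grip_width: 0.0515
```

```bash
python3 hold.py 2; python3 st.py
```

```text
[ 0.5771 -0.0455  0.4104] tilt [0.081 0.008] yaw -166.0 q [-0.0865  0.3539  0.6198  1.7566  0.0149 -1.9001] v [-0.003  0.017  0.286  0.114 -0.005 -0.004] tau [  0.1 -58.7  32.1  -1.8   0.1   0. ]
```

arm_command --motion '[{"x": 0.0415,"y": -0.005,"z": 0.001,"roll": 0,"fingers": 0.6}]'

```text
clock: 46.07
eef_pos: [0.5845, -0.044, 0.387]
tool_rot: [0.579, -0.414, -0.534, -0.456]
ft_force: [0.5, -0.1, 3.6]
grip_width: 0.0512
```

```bash
python3 hold.py 2; python3 st.py
```

```text
[ 0.5818 -0.0434  0.3754] tilt [0.0652 0.0093] yaw -166.0 q [-0.082   0.3595  0.5368  1.6839  0.0146 -1.8959] v [-0.003 -0.021  0.203  0.067 -0.002 -0.002] tau [  0.1 -50.6  27.9  -1.1   0.1   0. ]
```

arm_command --motion '[{"x": 0.0415,"y": -0.005,"z": 0.001,"roll": 0,"fingers": 0.6}]'

```text
clock: 46.25
eef_pos: [0.5916, -0.0418, 0.3501]
tool_rot: [0.577, -0.415, -0.536, -0.455]
ft_force: [1.6, -0.7, 3.2]
grip_width: 0.0512
```

```bash
python3 hold.py 2; python3 st.py
```

```text
[ 0.587  -0.041   0.3369] tilt [0.0555 0.01  ] yaw -166.0 q [-0.0771  0.3667  0.4485  1.5981  0.0143 -1.8914] v [-0.005 -0.026  0.156  0.077 -0.003 -0.003] tau [  0.1 -50.5  28.4  -1.3   0.1   0. ]
```

arm_command --motion '[{"x": 0.0415,"y": 0,"z": 0.001,"roll": 0,"fingers": 0.6}]'

```text
clock: 46.43
eef_pos: [0.5941, -0.0404, 0.3101]
tool_rot: [0.576, -0.417, -0.538, -0.454]
ft_force: [1.0, -0.5, 2.0]
grip_width: 0.051
```

```bash
python3 hold.py 1; python3 st.py
```

```text
[ 0.587  -0.0396  0.2945] tilt [0.0479 0.0106] yaw -166.0 q [-0.0746  0.3687  0.3435  1.4985  0.0141 -1.889 ] v [-0.003  0.102 -0.026  0.18  -0.002 -0.005] tau [ -0.2 -78.8  57.   -1.8   0.    0. ]
```

arm_command --motion '[{"x": 0.0415,"y": 0,"z": 0.001,"roll": 0,"fingers": 0.6}]'

```text
clock: 46.57
eef_pos: [0.5923, -0.0389, 0.2653]
tool_rot: [0.571, -0.42, -0.542, -0.451]
ft_force: [2.3, 0.2, 3.0]
grip_width: 0.0515
```

```bash
python3 hold.py 1; python3 st.py
```

```text
[ 0.5859 -0.0381  0.2518] tilt [0.0378 0.0114] yaw -166.0 q [-0.0722  0.38    0.2511  1.405   0.0141 -1.8867] v [-0.003  0.078  0.02   0.185 -0.003 -0.004] tau [ -0.2 -76.1  52.3  -1.8   0.    0. ]
```

arm_command --motion '[{"x": 0.0415,"y": 0,"z": 0.001,"roll": 0,"fingers": 0.6}]'

```text
clock: 46.7
eef_pos: [0.5916, -0.0374, 0.2236]
tool_rot: [0.568, -0.422, -0.545, -0.449]
ft_force: [1.3, -0.5, 2.2]
grip_width: 0.0511
```

```bash
python3 hold.py 5;  python3 -c "
from plan import *
plan(.563,-.0394,.14,193.9)"
```

```text
now [ 0.5909 -0.0373  0.2211] yaw -166.02 q6 -1.88 w 0.0513 F [0.6 0.2 0.5] t 46.95
roll 0.0013 | shift after roll (tool) [0.0797 0.0314 0.0047] | dist 0.086 | tilt [ 0.0454  0.0107 -0.9989]
```

arm_command --motion '[{"x": 0.04,"y": 0.008,"z": 0.001,"roll": 0,"fingers": 0.6}]'

```text
clock: 47.03
eef_pos: [0.5944, -0.0384, 0.1933]
tool_rot: [0.574, -0.417, -0.539, -0.453]
ft_force: [2.5, -0.1, 1.0]
grip_width: 0.051
```

```bash
python3 hold.py 1; python3 st.py
```

```text
[ 0.5851 -0.0381  0.1799] tilt [0.0474 0.0104] yaw -166.0 q [-0.0721  0.3998  0.0924  1.217   0.0137 -1.8864] v [ 0.     0.069 -0.058  0.201  0.001  0.006] tau [  0.3 -70.5  47.4  -2.2   0.1  -0. ]
```

arm_command --motion '[{"x": 0.04,"y": 0.008,"z": 0.001,"roll": 0,"fingers": 0.6}]'

```text
clock: 47.17
eef_pos: [0.5859, -0.0392, 0.1485]
tool_rot: [0.573, -0.419, -0.541, -0.452]
ft_force: [2.5, -0.2, 0.7]
grip_width: 0.0511
```

```bash
python3 hold.py 1;  python3 -c "
from plan import *
plan(.563,-.0394,.09,193.9)"
```

```text
now [ 0.5754 -0.0387  0.135 ] yaw -166.05 q6 -1.89 w 0.0512 F [-7.3 -0.5 -9.3] t 47.22
roll 0.001 | shift after roll (tool) [0.0444 0.0141 0.0023] | dist 0.047 | tilt [ 0.0408  0.0105 -0.9991]
```

arm_command --motion '[{"x": 0.035,"y": 0.012,"z": 0.002,"roll": 0,"fingers": 0.5}]'

```text
clock: 47.3
eef_pos: [0.5711, -0.0397, 0.1069]
tool_rot: [0.57, -0.421, -0.544, -0.45]
ft_force: [2.7, 0.2, 0.5]
grip_width: 0.0432
```

```bash
python3 hold.py 5;  python3 -c "
from plan import *
plan(.563,-.0394,.055,193.9)
snap('wrist','w12')"
```

```text
now [ 0.5696 -0.0396  0.1049] yaw -166.04 q6 -1.89 w 0.0427 F [-0.8  0.1  0.7] t 47.55
roll 0.001 | shift after roll (tool) [0.0495 0.0089 0.0019] | dist 0.05 | tilt [ 0.0488  0.01   -0.9988]
```

View pics/w12.png

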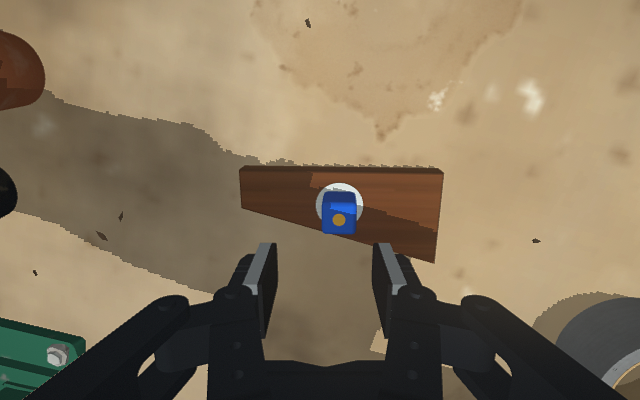

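```bash
python3 - <<'E'
from fit import *
from plan import plan
c=load('w12')
T=[(.07,-.024),(-.07,-.024),(-.07,.044),(.07,.004)]
o=[((*T[i],.018),p) for i,p in {0:(241,173),1:(443,174),2:(434,263),3:(242,208)}.items()]+[((0,0,.046),(339,220))]
q,r=fitpose(c,o,(.56,-.04),.2);print(q,np.degrees(q[2]),r.tolist(),p2w(c,(339,220),.046))
plan(.5632,-.0395,.07,193.9)
E
```

```text
[ 0.5626417  -0.03902548  0.24130832] 13.825948363927482 [[-2.7, -2.0], [1.4, -0.5], [0.9, 1.7], [-1.0, 1.4], [0.1, 0.1]] [ 0.56269835 -0.03905634  0.046     ]
now [ 0.5702 -0.0396  0.1052] yaw -166.04 q6 -1.89 w 0.0431 F [-0.3  0.1  0.4] t 47.6
roll 0.0011 | shift after roll (tool) [0.0348 0.0086 0.0019] | dist 0.036 | tilt [ 0.0503  0.0099 -0.9987]
```

arm_command --motion '[{"x": 0.035,"y": 0.009,"z": 0.0015,"roll": 0.002,"fingers": 0.55}]'

```text
clock: 47.68
eef_pos: [0.5739, -0.0407, 0.08]
tool_rot: [0.575, -0.417, -0.538, -0.454]
ft_force: [1.3, 0.0, 0.9]
grip_width: 0.047
```

```bash
python3 hold.py 3;  python3 -c "
from plan import *
plan(.5628,-.039,.0215,193.83)"
```

```text
now [ 0.5639 -0.04    0.0711] yaw -166.15 q6 -1.89 w 0.0468 F [-0.1  0.  -0.5] t 47.83
roll 0.0004 | shift after roll (tool) [0.0495 0.0034 0.0014] | dist 0.05 | tilt [ 0.051   0.0099 -0.9986]
```

arm_command --motion '[{"x": 0.034,"y": 0,"z": 0,"roll": 0,"fingers": 0.55}]'

```text
clock: 47.92
eef_pos: [0.5735, -0.0403, 0.0455]
tool_rot: [0.573, -0.419, -0.539, -0.453]
ft_force: [2.0, -0.6, 0.9]
grip_width: 0.0469
```

```bash
python3 hold.py 4;  python3 -c "
from plan import *
plan(.5628,-.039,.0215,193.83)"
```

```text
now [ 0.5666 -0.0397  0.0386] yaw -166.14 q6 -1.89 w 0.0471 F [0.4 0.3 0.8] t 48.12
roll 0.0005 | shift after roll (tool) [0.0169 0.0044 0.0016] | dist 0.018 | tilt [ 0.0517  0.0099 -0.9986]
```

arm_command --motion '[{"x": 0.017,"y": 0.004,"z": 0.001,"roll": 0,"fingers": 0.55}]'

```text
clock: 48.2
eef_pos: [0.5685, -0.0399, 0.0266]
tool_rot: [0.572, -0.42, -0.541, -0.452]
ft_force: [0.6, 0.9, 1.0]
grip_width: 0.0467
```

```bash
python3 hold.py 6;  python3 -c "
from plan import *
plan(.5628,-.039,.0215,193.83)"
```

```text
now [ 0.5646 -0.0396  0.0231] yaw -166.14 q6 -1.89 w 0.0467 F [-0.5  1.1 -0.6] t 48.5
roll 0.0005 | shift after roll (tool) [0.0015 0.0016 0.001 ] | dist 0.002 | tilt [ 0.0541  0.0097 -0.9985]
```

arm_command --motion '[{"x": 0,"y": 0,"z": 0,"roll": 0,"fingers": 0}]'

```text
clock: 48.58
eef_pos: [0.5651, -0.0397, 0.0241]
tool_rot: [0.57, -0.421, -0.543, -0.451]
ft_force: [-0.0, -0.0, -0.3]
grip_width: 0.0361
```

```bash
python3 hold.py 6;  python3 -c "
from plan import *
plan(.5628,-.039,.0215,193.83)"
```

```text
now [ 0.5654 -0.0398  0.0249] yaw -166.15 q6 -1.89 w 0.0212 F [-0.7  0.7  7.6] t 48.88
roll 0.0004 | shift after roll (tool) [0.0033 0.0026 0.0014] | dist 0.004 | tilt [ 0.0562  0.0092 -0.9984]
```

arm_command --motion '[{"x": 0,"y": 0,"z": 0,"roll": 0,"fingers": 0.4},{"x": 0.0045,"y": 0.001,"z": 0,"roll": 0,"fingers": 0.4}]'

```text
clock: 49.05
eef_pos: [0.5664, -0.0401, 0.0225]
tool_rot: [0.571, -0.42, -0.542, -0.451]
ft_force: [0.9, 0.6, 0.7]
grip_width: 0.0342
```

```bash
python3 hold.py 5; python3 st.py
```

```text
[ 0.5647 -0.04    0.0208] tilt [0.0562 0.0092] yaw -166.1 q [-0.0779  0.5075 -0.195   0.8129  0.0135 -1.8901] v [ 0.    -0.002  0.004  0.001  0.001 -0.   ] tau [ -0.  -44.9  20.5  -0.4   0.   -0. ]
```

arm_command --motion '[{"x": 0,"y": 0,"z": 0,"roll": 0,"fingers": 0}]'

```text
clock: 49.38
eef_pos: [0.5648, -0.04, 0.0206]
tool_rot: [0.57, -0.421, -0.543, -0.451]
ft_force: [1.4, -0.5, 1.1]
grip_width: 0.0234
```

```bash
python3 hold.py 6;python3 -c "
from plan import *
plan(.5628,-.039,.0215,193.83)"
```

```text
now [ 0.5646 -0.04    0.0217] yaw -166.15 q6 -1.89 w 0.0211 F [-1.1 -0.5  6.9] t 49.68
roll 0.0004 | shift after roll (tool) [0.0001 0.0015 0.0014] | dist 0.002 | tilt [ 0.0562  0.0089 -0.9984]
```

arm_command --motion '[{"x": -0.035,"y": 0,"z": 0,"roll": 0,"fingers": 0}]'

```text
clock: 49.77
eef_pos: [0.5572, -0.0399, 0.0505]
tool_rot: [0.566, -0.424, -0.547, -0.448]
ft_force: [-0.7, 0.1, -3.0]
grip_width: 0.021
```

```bash
python3 hold.py 4
```

arm_command --motion '[{"x": -0.04,"y": 0,"z": 0,"roll": 0,"fingers": 0}]'

```text
clock: 50.05
eef_pos: [0.5538, -0.0402, 0.0884]
tool_rot: [0.565, -0.425, -0.548, -0.447]
ft_force: [-0.8, 0.8, -3.4]
grip_width: 0.0205
```

```bash
python3 hold.py 4; python3 st.py
```

```text
[ 0.5609 -0.0408  0.0969] tilt [0.0581 0.0087] yaw -166.1 q [-0.0797  0.4125 -0.1192  0.9819  0.0133 -1.8918] v [ 0.     0.023 -0.038 -0.001  0.     0.002] tau [ -0.  -45.4  24.6  -0.5   0.1   0. ]
```

arm_command --motion '[{"x": -0.03,"y": 0,"z": 0,"roll": 0.1,"fingers": 0},{"x": 0,"y": 0,"z": 0,"roll": 0.1,"fingers": 0},{"x": 0,"y": 0,"z": 0,"roll": 0.1,"fingers": 0},{"x": 0,"y": 0,"z": 0,"roll": 0.1,"fingers": 0}]'

```text
clock: 50.58
eef_pos: [0.5527, -0.0405, 0.1188]
tool_rot: [-0.461, 0.528, 0.448, 0.555]
ft_force: [0.2, 0.6, -1.1]
grip_width: 0.0209
```

```bash
python3 hold.py 4; python3 -c "
from plan import *
plan(.4927,.2953,.13,170)
snap('wrist','w13')"
```

```text
now [ 0.5523 -0.0405  0.1185] yaw 170.4 q6 -1.48 w 0.0207 F [ 1.7  0.5 -1.9] t 50.78
roll 0.007 | shift after roll (tool) [-0.0106  0.1165  0.3205] | dist 0.341 | tilt [ 0.0396  0.0101 -0.9992]
```

View pics/w13.png

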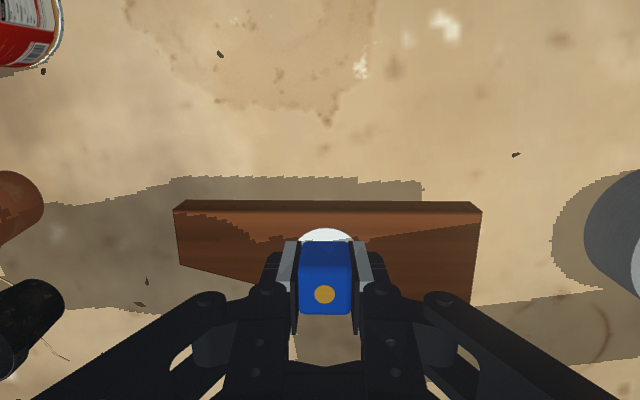

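```bash
python3 - <<'E'
from fit import *
c=load('w8'); D=[(.087,-.063),(-.087,-.063),(.087,.063),(-.087,.063)]
o=[((*d,.018),p) for d,p in zip(D,[(194,65),(469,65),(212,246),(450,244)])]
q,r=fitpose(c,o,(.5,.32),-.17);print('tray',q[:2],np.degrees(q[2]),r.tolist())
T=[(.07,-.024),(-.07,-.024),(-.07,.044),(.07,.004)]
o=[((*T[i],.023),p) for i,p in {0:(429,232),1:(227,231),2:(222,133),3:(429,190)}.items()]+[((0,0,.051),(330,213))]
u,r=fitpose(c,o,(.5,.348),2.97);print('up_blue',u[:2],np.degrees(u[2]),r.tolist())
t=q[2];M=np.array([[np.cos(t),np.sin(t)],[-np.sin(t),np.cos(t)]]);print('in tray',M@(u[:2]-q[:2]),np.degrees(u[2]-t))
print('slotA',q[:2]+M.T@[0,-.027])
E
```

```text
tray [0.49708792 0.32454809] -10.016306300280416 [[-1.9, -0.7], [2.3, -0.7], [-0.5, 4.1], [0.5, 3.7]]
up_blue [0.50354383 0.34687856] 169.407677217216 [[-1.4, -0.6], [0.8, 0.3], [-1.8, -0.3], [2.5, 3.3], [0.2, -0.4]]
in tray [0.0024736  0.02311298] 179.4239835174964
slotA [0.49239186 0.29795961]
```

arm_command --motion '[{"x": -0.005,"y": 0.0117,"z": 0.032,"roll": 0.007,"fingers": 0},{"x": -0.001,"y": 0.0117,"z": 0.032,"roll": 0,"fingers": 0},{"x": -0.001,"y": 0.0117,"z": 0.032,"roll": 0,"fingers": 0},{"x": -0.001,"y": 0.0117,"z": 0.032,"roll": 0,"fingers": 0}]'

```text
clock: 51.17
eef_pos: [0.5287, 0.09, 0.1245]
tool_rot: [-0.459, 0.531, 0.445, 0.555]
ft_force: [0.1, -0.3, -2.2]
grip_width: 0.0211
```

```bash
python3 hold.py 4; python3 st.py
```

```text
[0.5288 0.0901 0.1246] tilt [0.0387 0.0058] yaw 169.7 q [ 1.6920e-01  3.5210e-01 -1.3050e-01  1.0490e+00 -8.0000e-04 -1.2224e+00] v [-0.039  0.002  0.003  0.001 -0.003  0.005] tau [  1.  -41.9  24.1  -0.3   0.1   0. ]
```

arm_command --motion '[{"x": -0.001,"y": 0.0117,"z": 0.032,"roll": 0,"fingers": 0},{"x": -0.001,"y": 0.0117,"z": 0.032,"roll": 0,"fingers": 0},{"x": -0.001,"y": 0.0117,"z": 0.032,"roll": 0,"fingers": 0}]'

```text
clock: 51.62
eef_pos: [0.5135, 0.1835, 0.1263]
tool_rot: [-0.458, 0.535, 0.441, 0.556]
ft_force: [1.6, -0.0, -0.8]
grip_width: 0.0208
```

```bash
python3 hold.py 4; python3 -c "
from plan import *
plan(.4927,.2953,.12,170)"
```

```text
now [0.5133 0.1841 0.1262] yaw 169.17 q6 -1.03 w 0.0209 F [ 0.8 -0.8 -2.1] t 51.82
roll -0.0145 | shift after roll (tool) [0.0055 0.0398 0.1059] | dist 0.113 | tilt [ 0.0386  0.     -0.9993]
```

arm_command --motion '[{"x": 0,"y": 0.013,"z": 0.035,"roll": -0.014,"fingers": 0},{"x": 0,"y": 0.013,"z": 0.035,"roll": -0.004,"fingers": 0}]'

```text
clock: 51.98
eef_pos: [0.503, 0.249, 0.1252]
tool_rot: [-0.462, 0.535, 0.441, 0.553]
ft_force: [0.2, 1.2, -1.5]
grip_width: 0.021
```

```bash
python3 hold.py 4; python3 -c "
from plan import *
plan(.4925,.2958,.09,170)
snap('wrist','w14')"
```

```text
now [0.5023 0.2501 0.1249] yaw 169.68 q6 -0.92 w 0.0209 F [-0.9 -0.5 -2.2] t 52.18
roll -0.0056 | shift after roll (tool) [0.0342 0.0189 0.0433] | dist 0.058 | tilt [ 0.0381 -0.0065 -0.9993]
```

View pics/w14.png

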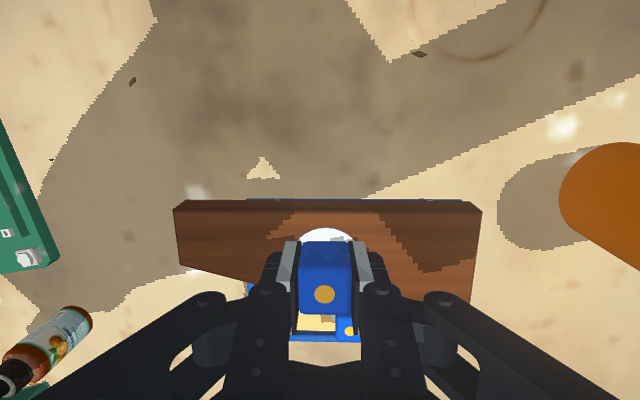

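arm_command --motion '[{"x": 0.005,"y": 0.018,"z": 0.0415,"roll": -0.005,"fingers": 0}]'

```text
clock: 52.32
eef_pos: [0.4956, 0.2842, 0.1204]
tool_rot: [-0.463, 0.536, 0.439, 0.553]
ft_force: [0.1, 1.6, -1.6]
grip_width: 0.0207
```

```bash
python3 hold.py 5; python3 -c "
from plan import *
plan(.4925,.2958,.085,170)
snap('wrist','w15'); snap('side','s15'); crop('s15',350,150,450,225,'s15c')"
```

```text
now [0.493  0.2899 0.1193] yaw 169.82 q6 -0.85 w 0.0208 F [-0.1 -0.  -2.4] t 52.57
roll -0.0032 | shift after roll (tool) [0.0342 0.0029 0.0058] | dist 0.035 | tilt [ 0.0375 -0.0077 -0.9993]
s15c scale 8.0
```

View pics/w15.png

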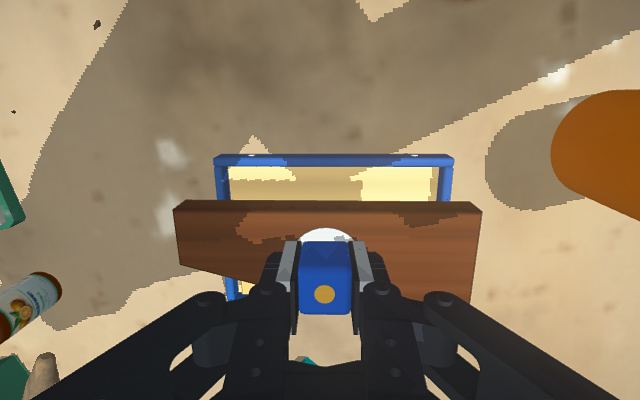

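View pics/s15c.png

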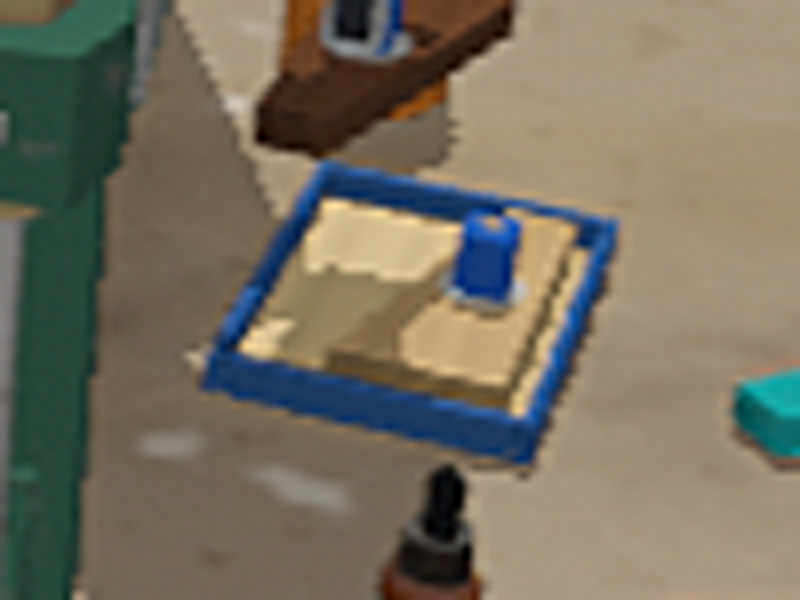

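```bash
python3 - <<'E'
from fit import *
c=load('w15');a=p2w(c,(215,155),.018);b=p2w(c,(453,155),.018);e=(a-b)[:2];th=np.arctan2(e[1],e[0])
m=(a+b)[:2]/2;q=m+.063*np.array([-np.sin(th),np.cos(th)]);print('w15',q,np.degrees(th),np.linalg.norm(e))
# side view: tray corners & grip top, floor corners
s=load('s15');U=uc(350,150,8.)
D=[(.087,.063),(-.087,.063),(-.087,-.063),(.087,-.063)]
ps=[(530,432),(617,222),(322,165),(205,375)]
t,r=fitpose(s,[((*d,.018),U(p)) for d,p in zip(D,ps)],(.497,.322),-.17);print('side tray',t[:2],np.degrees(t[2]),r.tolist())
g=p2w(s,U((492,222)),.051)[:2];T=[(.07,-.024),(-.07,-.024),(-.07,.044),(.07,.004)]
M=np.array([[np.cos(t[2]),np.sin(t[2])],[-np.sin(t[2]),np.cos(t[2])]]);print('grip in tray(side)',M@(g-t[:2]))
for p in [(512,388),(577,222),(328,350)]: print(M@(p2w(s,U(p),.023)[:2]-t[:2]))
E
```

```text
w15 [0.49656316 0.32182673] -9.853861202121026 0.16964213546654847
side tray [0.5043335 0.3226343] -9.650296847350083 [[0.8, 0.5], [0.4, 0.4], [-0.7, -0.1], [-0.5, -1.7]]
grip in tray(side) [-0.00599384  0.02318574]
[0.06589701 0.04925865]
[-0.07277011  0.04754695]
[ 0.06741244 -0.01973225]
```

```bash
python3 -c "
from plan import *
plan(.4921,.2939,.085,170.1)"
```

```text
now [0.4932 0.2899 0.1196] yaw 169.78 q6 -0.85 w 0.021 F [ 0.1  0.4 -2.1] t 52.67
roll -0.0056 | shift after roll (tool) [0.0345 0.0031 0.0038] | dist 0.035 | tilt [ 0.0379 -0.0072 -0.9993]
```

arm_command --motion '[{"x": 0.033,"y": 0.0028,"z": 0.004,"roll": -0.005,"fingers": 0}]'

```text
clock: 52.75
eef_pos: [0.4979, 0.2952, 0.093]
tool_rot: [-0.465, 0.528, 0.442, 0.555]
ft_force: [1.3, 1.2, -1.3]
grip_width: 0.0207
```

```bash
python3 hold.py 5; python3 -c "
from plan import *
plan(.4921,.2939,.05,170.1)"
```

```text
now [0.4927 0.2933 0.0871] yaw 170.0 q6 -0.85 w 0.0207 F [ 0.3  1.  -2.1] t 53.0
roll -0.0017 | shift after roll (tool) [0.037  0.0022 0.0005] | dist 0.037 | tilt [ 0.0378 -0.0074 -0.9993]
```

arm_command --motion '[{"x": 0.036,"y": 0.0018,"z": -0.0005,"roll": -0.001,"fingers": 0}]'

```text
clock: 53.08
eef_pos: [0.499, 0.2964, 0.0592]
tool_rot: [-0.466, 0.527, 0.443, 0.556]
ft_force: [2.0, 1.1, -1.0]
grip_width: 0.021
```

```bash
python3 hold.py 5; python3 -c "
from plan import *
plan(.4919,.293,.03,170.1)"
```

```text
now [0.4931 0.2932 0.0525] yaw 170.04 q6 -0.85 w 0.0206 F [ 1.  -0.6 -1.2] t 53.33
roll -0.001 | shift after roll (tool) [ 0.0225  0.002  -0.0004] | dist 0.023 | tilt [ 0.0392 -0.0066 -0.9992]
```

arm_command --motion '[{"x": 0.01,"y": 0.0018,"z": -0.001,"roll": 0,"fingers": 0}]'

```text
clock: 53.42
eef_pos: [0.4945, 0.2941, 0.046]
tool_rot: [-0.466, 0.53, 0.443, 0.553]
ft_force: [-0.0, 0.2, -1.3]
grip_width: 0.0205
```

```bash
python3 hold.py 5; python3 -c "
from plan import *
plan(.4919,.293,.028,170.1)"
```

```text
now [0.4917 0.2926 0.043 ] yaw 170.05 q6 -0.85 w 0.0209 F [-0.2 -0.4 -1.7] t 53.67
roll -0.0009 | shift after roll (tool) [0.015  0.0005 0.0005] | dist 0.015 | tilt [ 0.0398 -0.0063 -0.9992]
```

arm_command --motion '[{"x": 0.009,"y": 0.0005,"z": -0.0005,"roll": 0,"fingers": 0}]'

```text
clock: 53.75
eef_pos: [0.4931, 0.2932, 0.0359]
tool_rot: [-0.466, 0.53, 0.444, 0.552]
ft_force: [0.6, 0.4, -1.3]
grip_width: 0.0211
```

```bash
python3 hold.py 5; python3 -c "
from plan import *
plan(.4919,.293,.028,170.1)"
```

```text
now [0.4912 0.292  0.0336] yaw 170.05 q6 -0.85 w 0.021 F [ 0.3 -0.1 -3.1] t 54.0
roll -0.0009 | shift after roll (tool) [ 0.0057 -0.0002  0.0011] | dist 0.006 | tilt [ 0.0392 -0.0067 -0.9992]
```

arm_command --motion '[{"x": 0.0055,"y": 0,"z": 0.0005,"roll": 0,"fingers": 0}]'

```text
clock: 54.08
eef_pos: [0.4925, 0.293, 0.0291]
tool_rot: [-0.466, 0.531, 0.444, 0.551]
ft_force: [0.6, 0.4, -2.0]
grip_width: 0.0208
```

```bash
python3 hold.py 5; python3 -c "
from plan import *
plan(.4919,.293,.0267,170.1)"
```

```text
now [0.4915 0.2924 0.028 ] yaw 170.05 q6 -0.85 w 0.0211 F [ 0.2  0.7 -2.2] t 54.33
roll -0.0009 | shift after roll (tool) [ 0.0013 -0.0003  0.0007] | dist 0.002 | tilt [ 0.039  -0.0068 -0.9992]
```

arm_command --motion '[{"x": 0,"y": 0,"z": 0,"roll": 0,"fingers": 0.2},{"x": 0,"y": 0,"z": 0,"roll": 0,"fingers": 0.4}]'

```text
clock: 54.5
eef_pos: [0.4917, 0.2925, 0.0283]
tool_rot: [-0.465, 0.532, 0.444, 0.551]
ft_force: [-0.4, -0.1, -0.4]
grip_width: 0.0318
```

```bash
python3 hold.py 5; python3 st.py
```

```text
[0.4918 0.2926 0.0285] tilt [ 0.0398 -0.0063] yaw 170.0 q [ 0.5506  0.5236 -0.1402  0.8764 -0.0262 -0.8469] v [ 0.     0.001 -0.005 -0.    -0.     0.002] tau [  0.  -46.   20.9  -0.2  -0.1   0. ]
```

arm_command --motion '[{"x": -0.035,"y": 0,"z": 0,"roll": 0,"fingers": 0.5}]'

```text
clock: 54.83
eef_pos: [0.486, 0.2899, 0.0573]
tool_rot: [-0.465, 0.537, 0.445, 0.546]
ft_force: [-0.7, -0.5, -0.3]
grip_width: 0.0422
```

```bash
python3 hold.py 4
```

arm_command --motion '[{"x": -0.04,"y": 0,"z": 0,"roll": 0,"fingers": 0.6},{"x": -0.04,"y": 0,"z": -0.02,"roll": 0,"fingers": 0.6}]'

```text
clock: 55.2
eef_pos: [0.4793, 0.2728, 0.1362]
tool_rot: [-0.465, 0.537, 0.446, 0.545]
ft_force: [2.5, 0.7, 1.1]
grip_width: 0.0516
```

```bash
python3 hold.py 4; python3 -c "
from plan import *
plan(.4919,.293,.0267,170.1)
snap('wrist','w16'); snap('side','s16'); crop('s16',350,150,450,225,'s16c')"
```

```text
now [0.4802 0.271  0.1376] yaw 170.01 q6 -0.87 w 0.0511 F [-0.7 -0.3 -0.9] t 55.4
roll -0.0015 | shift after roll (tool) [ 0.1109 -0.0042  0.0245] | dist 0.114 | tilt [ 0.0299 -0.0124 -0.9995]
s16c scale 8.0
```

View pics/w16.png

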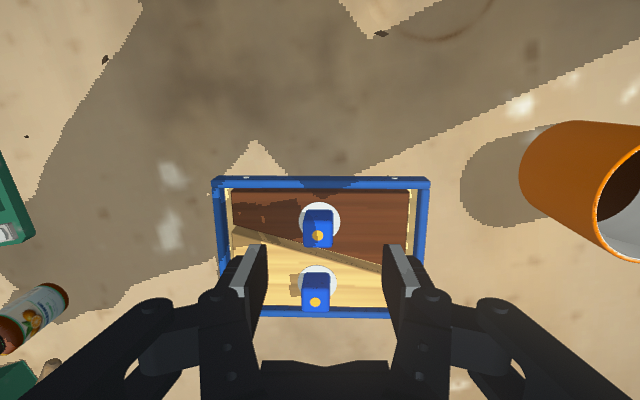

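View pics/s16c.png

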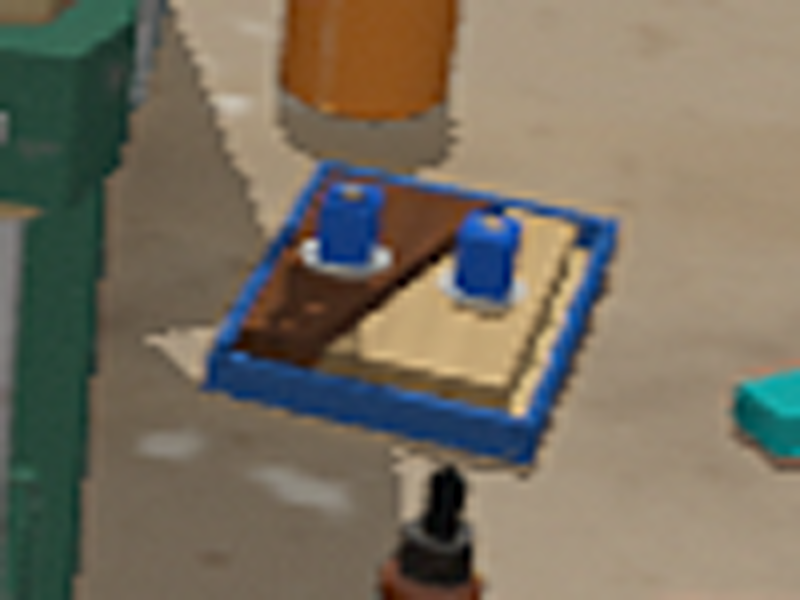

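arm_command --motion '[{"x": -0.02,"y": 0,"z": -0.035,"roll": 0,"fingers": 0.6},{"x": -0.02,"y": 0,"z": -0.035,"roll": 0,"fingers": 0.6},{"x": -0.02,"y": 0,"z": -0.035,"roll": 0,"fingers": 0.6},{"x": -0.01,"y": 0,"z": -0.035,"roll": 0,"fingers": 0.6},{"x": 0,"y": 0,"z": -0.03,"roll": 0,"fingers": 0.6}]'

```text
clock: 55.92
eef_pos: [0.4437, 0.1038, 0.1976]
tool_rot: [-0.466, 0.541, 0.451, 0.535]
ft_force: [0.8, 0.4, 0.5]
grip_width: 0.0512
```

```bash
python3 hold.py 3; python3 -c "
from plan import *
plan(.4919,.293,.0267,170.1)
snap('top','t17');snap('side','s17');crop('w16',200,160,450,330,'w16c');crop('s17',160,145,245,200,'s17r')
f=lambda x0,y0,x1,y1:cv2.resize(load('t17')['frame'][y0:y1,x0:x1,::-1],(400,400),interpolation=cv2.INTER_CUBIC)
cv2.imwrite('pics/t17c.png',np.hstack([f(200,205,280,285),f(403,183,483,263)]))"
```

```text
now [0.443  0.1035 0.1961] yaw 170.63 q6 -1.16 w 0.051 F [-0.  -0.4  0.7] t 56.07
roll 0.0092 | shift after roll (tool) [ 0.1655 -0.0142  0.1985] | dist 0.259 | tilt [ 0.0044 -0.0214 -0.9998]
w16c scale 3.2
s17r scale 9.411764705882353
```

View pics/t17c.png

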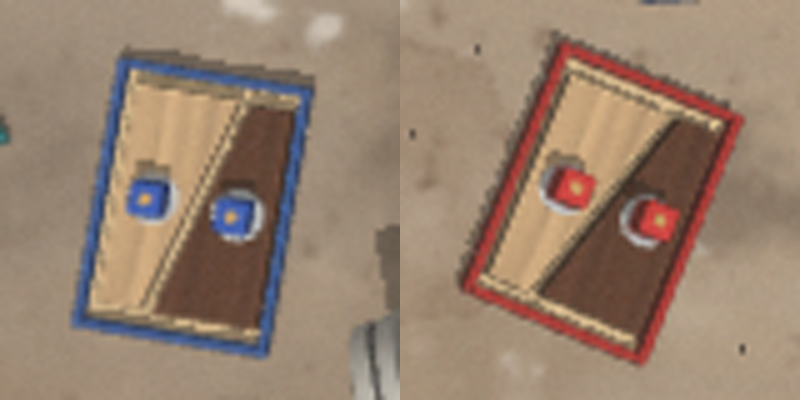

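View pics/w16c.png

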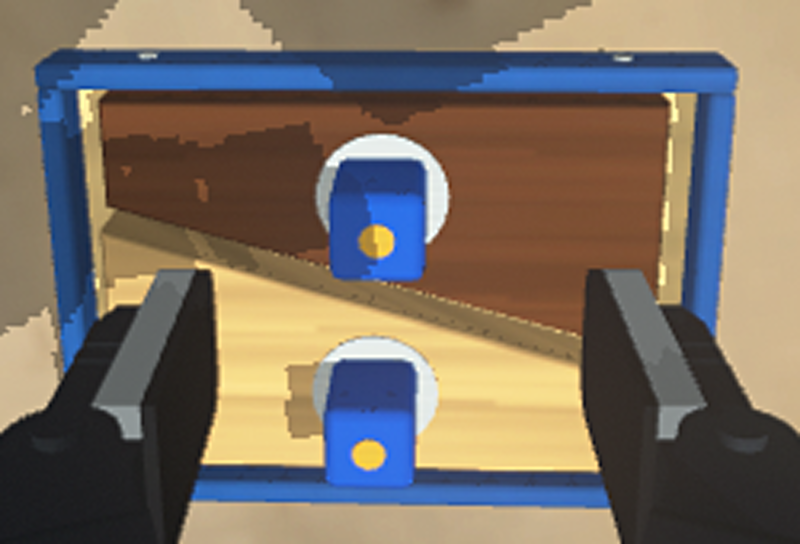

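View pics/s17r.png

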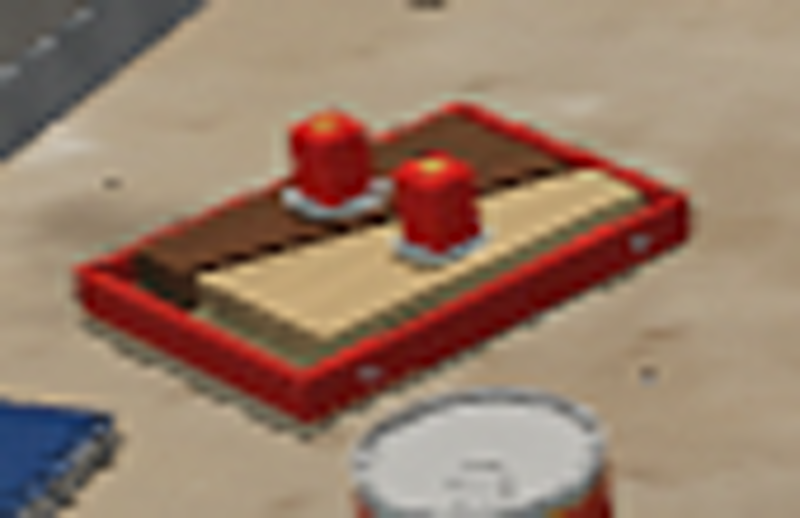

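View pics/t17.png

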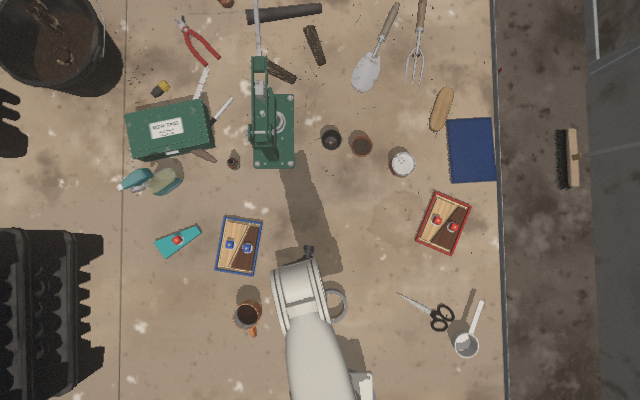

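```bash
python3 - <<'E'
from fit import *
c=load('w16');U=uc(200,160,3.2);t=np.radians(-9.9);q=np.array([.4968,.3219])
M=np.array([[np.cos(t),np.sin(t)],[-np.sin(t),np.cos(t)]])
f=lambda c,p,z:(M@(p2w(c,p,z)[:2]-q)).round(4)
print('low grip',f(c,U((376,241)),.051),'up grip',f(c,U((369,455)),.051))
print('low corners thin-str, thick-str, thin-slant',[f(c,U(p),.023) for p in [(104,97),(669,97),(106,207)]])
print('inner rim far corners',[f(c,U(p),.018) for p in [(78,90),(697,92)]])
# stereo heights of grip tops: side vs top
a=load('t17');s=load('s17')
from scipy.optimize import least_squares
def tri(pt,ps,x0): 
    r=least_squares(lambda X:np.r_[(w2p(a,X)-pt).ravel(),(w2p(s,X)-ps).ravel()],x0);return r.x.round(4)
St=uc(200,205,5.);Sr=uc(403,183,5.);Ss=uc(350,150,8.);Sq=uc(160,145,160/17)
print('low_blue',tri(St((232,217)),Ss((352,190)),[.49,.295,.05]),'up_blue',tri(St((146,199)),Ss((492,222)),[.5,.35,.05]))
print('low_red',tri(Sr((655-400,220)),Sq((325,125)),[.55,-.36,.05]),'up_red',tri(Sr((575-400,188)),Sq((433,166)),[.57,-.31,.05]))
E
```

```text
low grip [ 0.0005 -0.0291] up grip [0.0026 0.0261]
low corners thin-str, thick-str, thin-slant [array([ 0.0682, -0.0544]), array([-0.0688, -0.0553]), array([ 0.07  , -0.0257])]
inner rim far corners [array([ 0.0762, -0.0548]), array([-0.0766, -0.0552])]
low_blue [0.4906 0.2934 0.0516] up_blue [0.5022 0.3474 0.0511]
low_red [ 0.5514 -0.3571  0.0508] up_red [ 0.5715 -0.3066  0.0512]
```

All four grip tops triangulate to about 51 mm, which is 5 mm of floor plus the 46 mm wedge, so all are flat on the tray floors. The gripper is open and clear, so I'm handing in.

```bash
python3 -c "
from workcell import *
o=get_obs();print(o['clock'],abs(o['joint_vel']).max());job_done()"
```

```text
56.1667 0.02260142790373952
the job is handed in; nothing more can be done
```

All four wedges are in the trays of their grip colour, and I handed the job in at 56 s with the gripper open and clear. I moved up_red and then up_blue first, then low_red and low_blue. Each pair lies side by side and head to tail.

**Last checks:**
- **Flatness:** All four grip tops measured 50.8–51.6 mm above the bench from the top and side views. The expected height is 51 mm, so the wedges are flat on the tray floors.
- **Position:** The grips in the blue tray are at about -29 and +26 mm from the centre line. up_red measured about +27 mm just after placing. low_red was put down at its planned spot and only checked by eye.
- **Bystanders:** The tin and the dropper bottle are where they stood at the start.

**What was not clean:**
- **low_blue is tight to its wall:** its straight side is within about 1–2 mm of the wall, and one reading even put it level with the wall's inner face. It looks inside the tray and flat.
- **Tool tilt:** the tool drifted up to about 10° off vertical between moves. I levelled it twice by reaching out to the third joint's limit. The highest reading there was 1.276 rad, against a limit of 1.28.
- **Contact forces:** the fingertips pressed with about 25 N while gripping up_red, and again while setting it down. I saw no higher force in the readings I took.

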